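# Turn round the bead annealer

## Robot

A 7-joint arm with a two-finger parallel gripper is mounted at the origin on the work surface. World frame = base frame: x ahead of the robot, y to its left, z up, the work surface at z = 0. Lengths are in m, angles in rad, forces in N, time in s.
With the tool pointing down it reaches from about 0.4 to 0.85 m from the base axis. Payload 10.4 kg.
Tool frame: the origin (TCP) lies at the very end of the fingers, on their centre line; the grasp point (between the pads) lies 19 mm behind it (manip.grip_depth is the distance from the TCP to the grasp point, in m); z points along the fingers, x is the direction in which the jaws open and shut, and the axes are right-handed (so a half turn about z gives the same grasp; the last joint's range is limited). The gripper opens to 85 mm and grips with 20 to 120 N. Pads are 22 mm wide; open, the fingers measure 114 mm over their backs; the gripper's body (76 mm by 85 mm) begins 54 mm behind the grasp point. The pads swing forward as they close: fully open they stand 13 mm farther back than shut.
Start: joints at [1.2, 0.332, -0.065, 1.46, 0.022, 1.35, -0.088], TCP at [0.213, -0.588, 0.231] pointing down, gripper open.
Joint ranges: [-2.6, 2.6], [-0.5, 2.12], [-1.47, 1.34], [0.16, 2.42], [-1.27, 4.41], [0.06, 2.06], [-2.6, 2.6]. Speed limits (rad/s): [2.22, 2.22, 2.79, 2.79, 3.14, 3.14, 3.14].

## Interface

Orientations are given as a unit quaternion [x, y, z, w].
In Python, from workcell import manip, cams gives the robot as it stands. The module is installed in compiled form; this text tells all that it offers.
- The arm moves only by the tool move_arm, never from a script. Its arguments are lists of equal length, an entry for each row: "claw": the opening, from 0 (shut) to 1 (fully open); "dp": the shift along the tool's x, y, z as a fraction of full scale, a list of three; "turn": the turn, a rotation vector about the tool's x, y, z as a fraction of full scale, a list of three. A call has 1 to 8 rows; each row shifts and turns the commanded pose from where the row before left it, along the tool's axes as they then stand; what a row does not reach is not made up. Full scale, the value 1, is 200 mm for a shift and 45 degrees for a turn. A row lasts 1/12 s, in which the tool goes at most 41.7 mm and 7.16 degrees, less where a joint would pass 70% of its speed; a pose out of reach is approached as far as the arm can. A call with a number of a shift or a turn outside -1 to 1 is refused whole. A call with a gripper value outside its range is refused whole. The fingers move at their own pace and stop on an object; "grip_force" is the grip in N (left out, the last holds). Time passes only in rows, so rows that do not move let the fingers close. It gives the time, the measured TCP pose, the force and the opening at its end, in the units of the state.
- manip.get_obs(): the state, without advancing time (a new reading comes with each control period).
- cams.camera(name): name is "scene" or "side" or "wrist"; returns the picture (480x640x3 uint8, red, green, blue); there is no depth.
- cams.camera_info(name): a dict with "fx", "fy", "cx", "cy" (pixels), "pose" (4x4, takes a point from camera to world coordinates); the wrist camera has in their place "tool_from_camera" (4x4, takes a point from camera to tool coordinates, whose origin is the TCP and whose axes are the tool frame's). Camera axes: x right, y down, z forward; pixel columns grow to the right and rows downward; lengths in m; the calibration is good to about 2 mm. A picture is of the moment at which its call begins: read the wrist's pose just before it. camera_info takes no time and is no camera call.
- manip.hand_in(): hands the job in, once; it reports no verdict.
The state is a dict: "clock": time; "joint_pos": joint angles; "joint_velocities": joint speeds; "tau": joint torques, N m; "position": TCP position; "ee_rot": TCP orientation; "ft_force": force on the tool from outside, world axes, zero at the start; "torque": the same for the moment, N m; "grip_width": opening from 0.0 (shut) to 1.0 (fully open).
Only numpy, scipy, OpenCV 4.12 (cv2) and the standard library are available. Lean on these libraries where they do the work, as an engineer would, in place of code of your own. Each camera call takes 0.05 s, during which the arm holds its last target.

## Task

First slide every cold bead tray out of the annealer and lay it flat on the terracotta cooling slab, post and blade both over the slab. Then slide every waiting tray blade first under the annealer's hood, one to a bay, until the whole blade is inside and only shank and post stick out; with all of them in, press the keys on the control box fully down one at a time: left, middle, right as seen from the robot. Leave everything else where it stands.

Things in the scene. Friction and masses are not known exactly. Their poses are not given: they have to be found in the camera images.
- tray0_grip (a point): Axis of a bead tray's upright wooden post (28 square, on a foot 46 x 56 x 6, top 95 above the underside), 60 above the underside. x axis: from post to blade; z up. Tray: new, waiting on the bench at the left; 2 or 3 of tray0-2 exist (absent: None from the start). A low steel shank, 16 wide, 10 high, joins post and blade: blade's rear edge 105 from post axis, front edge 205. 0.2-0.35 kg. All trays look alike.
- tray0_blade (a point): Centre of the flat steel blade of tray0: 100 long, 56 wide, 6 thick, three glass beads lie across it, fixed (tops 27 above the underside). This point is 155 from the post's axis and 3 above the underside; same axes.
- tray1_grip (a point): Axis of a bead tray's upright wooden post (28 square, on a foot 46 x 56 x 6, top 95 above the underside), 60 above the underside. x axis: from post to blade; z up. Tray: new, waiting on the bench at the left; 2 or 3 of tray0-2 exist (absent: None from the start). A low steel shank, 16 wide, 10 high, joins post and blade: blade's rear edge 105 from post axis, front edge 205. 0.2-0.35 kg. All trays look alike.
- tray1_blade (a point): Centre of the flat steel blade of tray1: 100 long, 56 wide, 6 thick, three glass beads lie across it, fixed (tops 27 above the underside). This point is 155 from the post's axis and 3 above the underside; same axes.
- tray2_grip (a point): Axis of a bead tray's upright wooden post (28 square, on a foot 46 x 56 x 6, top 95 above the underside), 60 above the underside. x axis: from post to blade; z up. Tray: new, waiting on the bench at the left; 2 or 3 of tray0-2 exist (absent: None from the start). A low steel shank, 16 wide, 10 high, joins post and blade: blade's rear edge 105 from post axis, front edge 205. 0.2-0.35 kg. All trays look alike.
- tray2_blade (a point): Centre of the flat steel blade of tray2: 100 long, 56 wide, 6 thick, three glass beads lie across it, fixed (tops 27 above the underside). This point is 155 from the post's axis and 3 above the underside; same axes.
- cold0_grip (a point): Axis of a bead tray's upright wooden post (28 square, on a foot 46 x 56 x 6, top 95 above the underside), 60 above the underside. x axis: from post to blade; z up. Tray: cold, in a bay of the annealer; 1 or 2 of cold0-2 exist (absent: None from the start). A low steel shank, 16 wide, 10 high, joins post and blade: blade's rear edge 105 from post axis, front edge 205. 0.2-0.35 kg. All trays look alike.
- cold0_blade (a point): Centre of the flat steel blade of cold0: 100 long, 56 wide, 6 thick, three glass beads lie across it, fixed (tops 27 above the underside). This point is 155 from the post's axis and 3 above the underside; same axes.
- cold1_grip (a point): Axis of a bead tray's upright wooden post (28 square, on a foot 46 x 56 x 6, top 95 above the underside), 60 above the underside. x axis: from post to blade; z up. Tray: cold, in a bay of the annealer; 1 or 2 of cold0-2 exist (absent: None from the start). A low steel shank, 16 wide, 10 high, joins post and blade: blade's rear edge 105 from post axis, front edge 205. 0.2-0.35 kg. All trays look alike.
- cold1_blade (a point): Centre of the flat steel blade of cold1: 100 long, 56 wide, 6 thick, three glass beads lie across it, fixed (tops 27 above the underside). This point is 155 from the post's axis and 3 above the underside; same axes.
- cold2_grip (a point): Axis of a bead tray's upright wooden post (28 square, on a foot 46 x 56 x 6, top 95 above the underside), 60 above the underside. x axis: from post to blade; z up. Tray: cold, in a bay of the annealer; 1 or 2 of cold0-2 exist (absent: None from the start). A low steel shank, 16 wide, 10 high, joins post and blade: blade's rear edge 105 from post axis, front edge 205. 0.2-0.35 kg. All trays look alike.
- cold2_blade (a point): Centre of the flat steel blade of cold2: 100 long, 56 wide, 6 thick, three glass beads lie across it, fixed (tops 27 above the underside). This point is 155 from the post's axis and 3 above the underside; same axes.
- annealer: Fixed kiln, 312 wide, 220 deep, 140 high. Origin: mid-mouth, front plane, bench level; x into the chamber, y left. Mouth: a slot 42 high from bench level (no sill), split by two pillars 22 wide (rounded noses) into three bays 72 wide centred at y = -94, 0, 94, 120 deep to a wall, roofed: a blade only slides in or out along x, one per bay; the post stays outside.
- slab: Fixed terracotta cooling slab flat on the bench at the robot's right, 145 (x) x 280 (y) x 6 thick, room for two trays side by side with their lengths along its y; origin at the centre of its underside.
- key_left (a joint): Travel of the left key as seen from the robot (m): 0 up, 0.008 fully down; about 5 N takes it all the way, it springs back; counts as pressed beyond 0.005.
- key_left_top (a point): Centre of the top face of the left key, a round white spring key 36 across. The three alike keys stand in a row along y, 60 apart, on the annealer's fixed grey control box, 80 (x) x 200 (y) x 40 high, at the robot's right, beyond the slab.
- key_mid (a joint): Travel of the middle key as seen from the robot (m): 0 up, 0.008 fully down; about 5 N takes it all the way, it springs back; counts as pressed beyond 0.005.
- key_mid_top (a point): Centre of the top face of the middle key, a round white spring key 36 across. The three alike keys stand in a row along y, 60 apart, on the annealer's fixed grey control box, 80 (x) x 200 (y) x 40 high, at the robot's right, beyond the slab.
- key_right (a joint): Travel of the right key as seen from the robot (m): 0 up, 0.008 fully down; about 5 N takes it all the way, it springs back; counts as pressed beyond 0.005.
- key_right_top (a point): Centre of the top face of the right key, a round white spring key 36 across. The three alike keys stand in a row along y, 60 apart, on the annealer's fixed grey control box, 80 (x) x 200 (y) x 40 high, at the robot's right, beyond the slab.
- jar_a: A glass jar with white lid, 68 across, 85 high; a bystander, origin at the centre of its underside.
- jar_b: An amber glass jar with steel lid, 76 across, 75 high; a bystander, origin at the centre of its underside.
- roller: A brass block 70 x 100 x 25 with an upright wooden handle, 137 high over all; a bystander, origin at the centre of its underside.

How it is judged:
On the way, in this order (a step that is already met when the one before it is completed fails the run):
1. every cold tray lies flat on the cooling slab (x of cold0_grip in the frame of slab between -0.0725 and 0.0725 m and y of cold0_grip in the frame of slab between -0.14 and 0.14 m and x of cold0_blade in the frame of slab between -0.0725 and 0.0725 m and y of cold0_blade in the frame of slab between -0.14 and 0.14 m and height (world z) of cold0_blade between 0.006 and 0.016 m and angle between each of cold0_grip, cold1_grip, cold2_grip's own z axis and vertical below 0.12 rad and x of cold1_grip in the frame of slab between -0.0725 and 0.0725 m and y of cold1_grip in the frame of slab between -0.14 and 0.14 m and x of cold1_blade in the frame of slab between -0.0725 and 0.0725 m and y of cold1_blade in the frame of slab between -0.14 and 0.14 m and height (world z) of cold1_blade between 0.006 and 0.016 m and x of cold2_grip in the frame of slab between -0.0725 and 0.0725 m and y of cold2_grip in the frame of slab between -0.14 and 0.14 m and x of cold2_blade in the frame of slab between -0.0725 and 0.0725 m and y of cold2_blade in the frame of slab between -0.14 and 0.14 m and height (world z) of cold2_blade between 0.006 and 0.016 m), for 0.3 s.
2. every waiting tray is in a bay with its whole blade inside (x of each of tray0_blade, tray1_blade, tray2_blade in the frame of annealer above 0.051 m and y of tray0_blade in the frame of annealer between -0.135 and 0.135 m and height (world z) of each of tray0_blade, tray1_blade, tray2_blade below 0.02 m and angle between each of tray0_grip, tray1_grip, tray2_grip's own z axis and vertical below 0.12 rad and y of tray1_blade in the frame of annealer between -0.135 and 0.135 m and y of tray2_blade in the frame of annealer between -0.135 and 0.135 m), for 0.3 s.
3. the left key is pressed down alone (value of joint key_left above 0.005 m and value of joint each of key_mid, key_right below 0.002 m), for 0.05 s.
4. the middle key is pressed down alone (value of joint key_mid above 0.005 m and value of joint each of key_left, key_right below 0.002 m), for 0.05 s.
5. the right key is pressed down alone (value of joint key_right above 0.005 m and value of joint each of key_left, key_mid below 0.002 m), for 0.05 s.
At the end, for the whole second after the job is handed in: Every waiting tray lies level in the annealer, let go, with its whole blade (1 mm or more) inside the mouth; every cold tray lies level on the slab, let go, the centres of its post and blade both over the slab; the keys are up (all of step 1 and all of step 2 and value of joint each of key_left, key_mid, key_right below 0.003 m); the robot touches nothing.
It fails at once if a key is pressed while a waiting tray is still wholly outside the annealer or a cold tray is still in it (value of joint any of key_left, key_mid, key_right above 0.004 m and (x of any of tray0_blade, tray1_blade, tray2_blade in the frame of annealer below -0.055 m or (x of cold0_blade in the frame of annealer above 0 m and y of cold0_blade in the frame of annealer between -0.15 and 0.15 m) or (x of cold1_blade in the frame of annealer above 0 m and y of cold1_blade in the frame of annealer between -0.15 and 0.15 m) or (x of cold2_blade in the frame of annealer above 0 m and y of cold2_blade in the frame of annealer between -0.15 and 0.15 m))).
It fails at once if two keys are pressed at once (value of joint each of key_left, key_mid above 0.004 m or value of joint each of key_left, key_right above 0.004 m or value of joint each of key_mid, key_right above 0.004 m).
It fails at once if a bystander is shoved more than 40 mm or tipped over (distance of any of jar_a, jar_b, roller from where it was at the start of the episode above 0.04 m or angle between any of jar_a, jar_b, roller's own z axis and vertical above 0.6 rad).
Of tray0, tray1, tray2 only 2 to 3 are there at a start; the rules pass over those that are not, and their reading is None.
Of cold0, cold1, cold2 only 1 to 2 are there at a start; the rules pass over those that are not, and their reading is None.
At some moment in a run one of tray0, tray1, tray2, cold0, cold1, cold2 may be knocked a few centimetres aside while the robot is not near it.
Once in a run the grip may slacken for a moment while it holds something.
It also fails if it takes over 210 s, if anything falls off the work surface, if the arm or the gripper's body presses on something with over 40 N, if the wrist force passes 120 N, or if a joint passes its speed limit or range.

## Working session

There is one attempt and no reset: what is moved stays moved. The work goes in short steps, Python scripts to look and compute and a tool call to move; the robot and the scene stay as the last step left them, time stands still between calls to the robot, and variables do not carry over. Pictures are saved under pics/ and viewed, and the job is handed in when it is done.

Besides the shell and the picture viewer there is one more tool, called after ">>>" as name(argument=value, ...) on one line, values as JSON. move_arm: Moves the arm, as the interface text tells. Shift numbers are shares of 200 mm and turn numbers shares of 45 degrees, none past 1 either way. Its arguments: {"type":"object","properties":{"claw":{"type":"array","items":{"type":"number"}},"dp":{"type":"array","items":{"type":"array","items":{"type":"number"}}},"turn":{"type":"array","items":{"type":"array","items":{"type":"number"}}},"grip_force":{"type":"number"}},"required":["claw","dp","turn"]}

```bash
mkdir -p pics; ls; python3 - <<'E'
from workcell import manip,cams
import cv2,numpy as np
np.set_printoptions(precision=4,suppress=True)
print(manip.get_obs(), manip.grip_depth)
for n in ["scene","side","wrist"]:
    im=cams.camera(n); cv2.imwrite(f"pics/{n}0.png",im[:,:,::-1]); print(n,cams.camera_info(n))
E
```

```text
pics
{'clock': 0.0, 'joint_pos': array([ 1.2004,  0.3329, -0.0647,  1.4609,  0.0216,  1.3499, -0.0885]), 'joint_velocities': array([ 0.0001,  0.001 ,  0.0004, -0.0007,  0.0009,  0.0024, -0.    ]), 'tau': array([  0.0001, -62.545 ,   0.0491, -39.1609,   0.0163,   0.0098,
        -0.    ]), 'position': array([ 0.2129, -0.5872,  0.2305]), 'ee_rot': array([ 0.8188, -0.5741, -0.0006, -0.0004]), 'ft_force': array([ 0.2089, -0.2134, -0.5359]), 'torque': array([ 0.0147, -0.0315, -0.0521]), 'grip_width': 1.0002294442580926} 0.0187
scene {'fx': 604.0062380176118, 'fy': 604.0062380176118, 'cx': 321.5318550657398, 'cy': 234.7580665673321, 'pose': array([[-0.403 ,  0.7847, -0.471 ,  1.294 ],
       [ 0.9151,  0.3371, -0.2213,  0.3487],
       [-0.0149, -0.5202, -0.8539,  1.3663],
       [ 0.    ,  0.    ,  0.    ,  1.    ]])}
side {'fx': 511.90259167649685, 'fy': 511.90259167649685, 'cx': 319.7044938385382, 'cy': 241.94027834831917, 'pose': array([[-0.8373, -0.3124,  0.4488, -0.0253],
       [-0.5467,  0.492 , -0.6775,  0.9483],
       [-0.0091, -0.8126, -0.5827,  0.8709],
       [ 0.    ,  0.    ,  0.    ,  1.    ]])}
wrist {'fx': 419.98116484282286, 'fy': 419.98116484282286, 'cx': 314.7707464410438, 'cy': 241.77041012666055, 'tool_from_camera': array([[ 1.    ,  0.0005,  0.0005, -0.0006],
       [-0.0007,  0.9455,  0.3257, -0.0835],
       [-0.0003, -0.3257,  0.9455, -0.1419],
       [ 0.    ,  0.    ,  0.    ,  1.    ]])}
```

View pics/scene0.png

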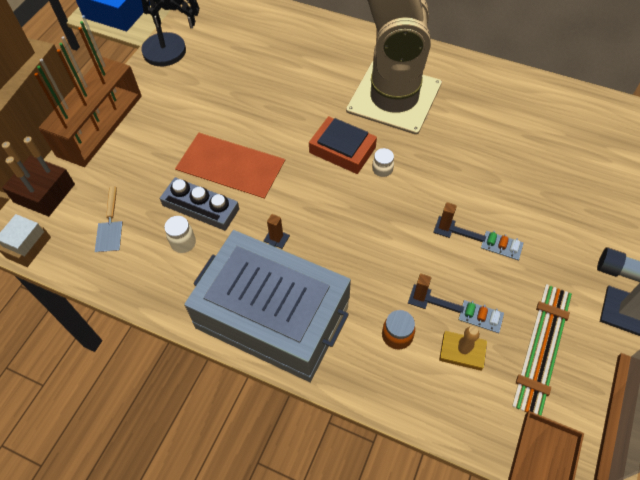

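View pics/side0.png

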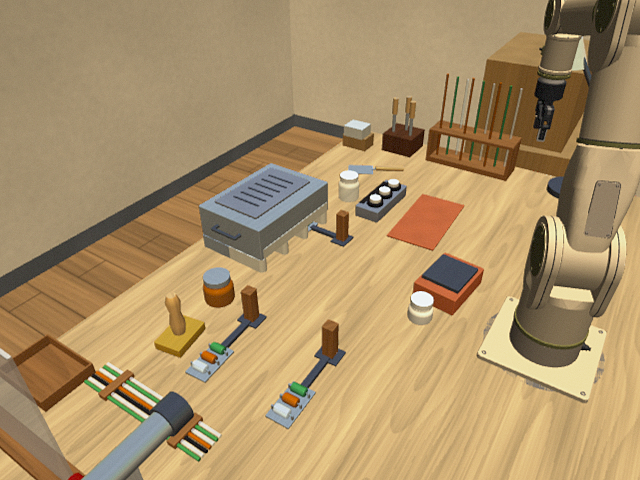

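View pics/wrist0.png

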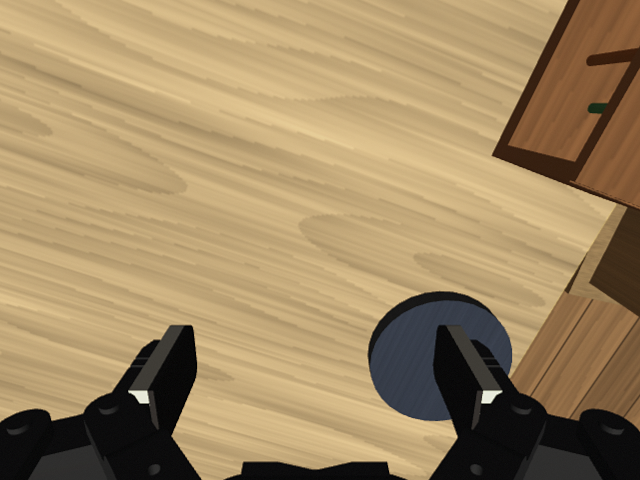

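The scene view shows one cold tray, with its post at about (275,228) by the annealer mouth. Two waiting trays have posts at about (447,218) and (422,290). The slab is at about (231,164) and the keys at about (180,187), (198,194) and (219,203). I'll zoom in to measure.

```bash
cat > h.py <<'E'
import numpy as np,cv2
from workcell import manip,cams
from scipy.spatial.transform import Rotation as R
np.set_printoptions(precision=4,suppress=True)
def ray(n,u,v,pose=None):
    i=cams.camera_info(n)
    P=i["pose"] if pose is None else pose
    d=P[:3,:3]@np.array([(u-i["cx"])/i["fx"],(v-i["cy"])/i["fy"],1]); return P[:3,3],d
def plane(n,u,v,z,pose=None):
    o,d=ray(n,u,v,pose); return o+d*(z-o[2])/d[2]
def proj(n,p,pose=None):
    i=cams.camera_info(n); P=i["pose"] if pose is None else pose
    c=P[:3,:3].T@(np.array(p)-P[:3,3]); return np.array([i["fx"]*c[0]/c[2]+i["cx"],i["fy"]*c[1]/c[2]+i["cy"]])
def wpose():
    o=manip.get_obs(); T=np.eye(4);T[:3,:3]=R.from_quat(o["ee_rot"]).as_matrix();T[:3,3]=o["position"]
    return T@cams.camera_info("wrist")["tool_from_camera"]
def crop(f,x0,y0,w,h,s,out):
    im=cv2.imread(f)[y0:y0+h,x0:x0+w]; cv2.imwrite(out,cv2.resize(im,None,fx=s,fy=s,interpolation=cv2.INTER_CUBIC))
E
python3 - <<'E'
from h import *
crop("pics/scene0.png",150,120,200,150,4,"pics/c1.png")
crop("pics/scene0.png",370,190,170,125,4.6,"pics/c2.png")
crop("pics/scene0.png",170,200,200,180,3.3,"pics/c3.png")
E
```

```text
(no output)
```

View pics/c1.png

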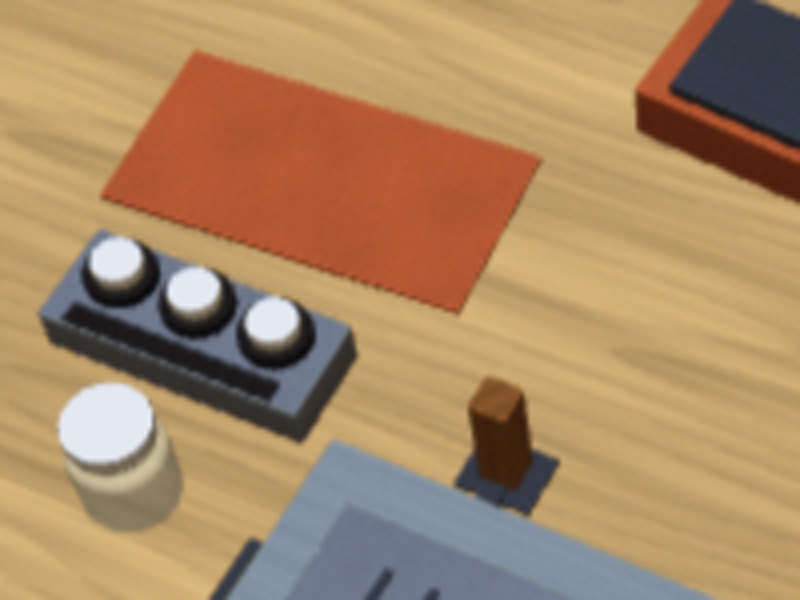

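View pics/c2.png

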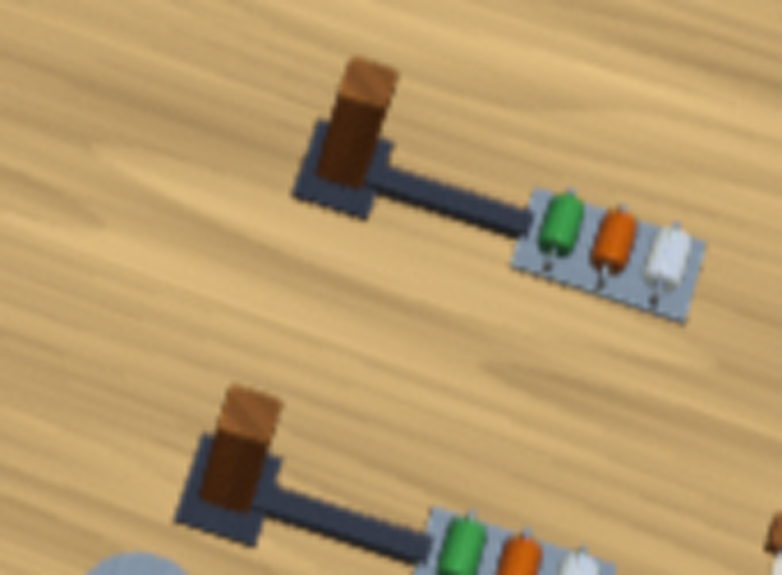

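View pics/c3.png

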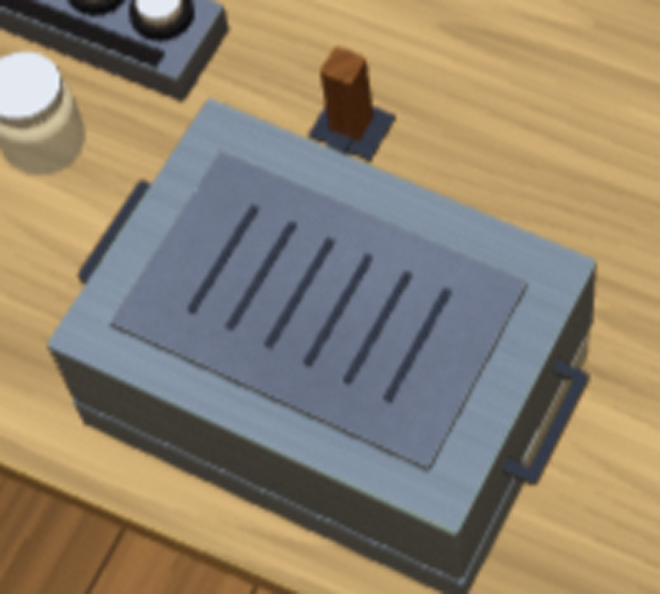

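```bash
python3 - <<'E'
from h import *
def c(pts,s,x0,y0,z,l):
    print(l)
    for p in pts: print(p, plane("scene",p[0]/s+x0,p[1]/s+y0,z))
c([(208,100),(595,262),(462,533),(50,347)],3.3,170,200,.14,"ann top FR FL BL BR")
c([(195,50),(541,158),(459,313),(101,197)],4,150,120,.006,"slab")
c([(117,261),(193,290),(272,320)],4,150,120,.055,"keys")
c([(100,230),(355,340),(42,315)],4,150,120,.04,"box top")
c([(497,397)],4,150,120,.095,"cold post top")
c([(457,484),(559,462),(530,514)],4,150,120,.006,"cold foot")
c([(370,82),(251,412)],4.6,370,190,.095,"post tops A B")
c([(320,122),(391,142),(368,219),(293,196)],4.6,370,190,.006,"A foot")
c([(537,188),(706,242),(685,322),(511,268)],4.6,370,190,.006,"A blade")
c([(203,435),(282,458),(256,546),(176,522)],4.6,370,190,.006,"B foot")
crop("pics/scene0.png",430,280,100,90,7,"pics/c4.png")
crop("pics/side0.png",190,160,200,150,4,"pics/c5.png")
crop("pics/side0.png",150,270,220,160,3.6,"pics/c6.png")
E
```

```text
ann top FR FL BL BR
(208, 100) [ 0.6899 -0.1689  0.14  ]
(595, 262) [0.7005 0.1388 0.14  ]
(462, 533) [0.9137 0.1346 0.14  ]
(50, 347) [ 0.9057 -0.1744  0.14  ]
slab
(195, 50) [ 0.3633 -0.4795  0.006 ]
(541, 158) [ 0.3542 -0.2006  0.006 ]
(459, 313) [ 0.4979 -0.1943  0.006 ]
(101, 197) [ 0.5084 -0.4729  0.006 ]
keys
(117, 261) [ 0.5791 -0.4054  0.055 ]
(193, 290) [ 0.5798 -0.3463  0.055 ]
(272, 320) [ 0.5803 -0.286   0.055 ]
box top
(100, 230) [ 0.5529 -0.4383  0.04  ]
(355, 340) [ 0.5646 -0.2346  0.04  ]
(42, 315) [ 0.6295 -0.4374  0.04  ]
cold post top
(497, 397) [ 0.5979 -0.1081  0.095 ]
cold foot
(457, 484) [ 0.6206 -0.1343  0.006 ]
(559, 462) [ 0.5789 -0.08    0.006 ]
(530, 514) [ 0.6222 -0.0804  0.006 ]
post tops A B
(370, 82) [0.3915 0.2861 0.095 ]
(251, 412) [0.6101 0.2916 0.095 ]
A foot
(320, 122) [0.3666 0.2635 0.006 ]
(391, 142) [0.3637 0.3054 0.006 ]
(368, 219) [0.4188 0.309  0.006 ]
(293, 196) [0.421 0.265 0.006]
A blade
(537, 188) [0.3609 0.3913 0.006 ]
(706, 242) [0.3582 0.4885 0.006 ]
(685, 322) [0.4136 0.4905 0.006 ]
(511, 268) [0.418  0.3924 0.006 ]
B foot
(203, 435) [0.5858 0.2681 0.006 ]
(282, 458) [0.5821 0.3119 0.006 ]
(256, 546) [0.637  0.3157 0.006 ]
(176, 522) [0.6407 0.272  0.006 ]
```

View pics/c5.png

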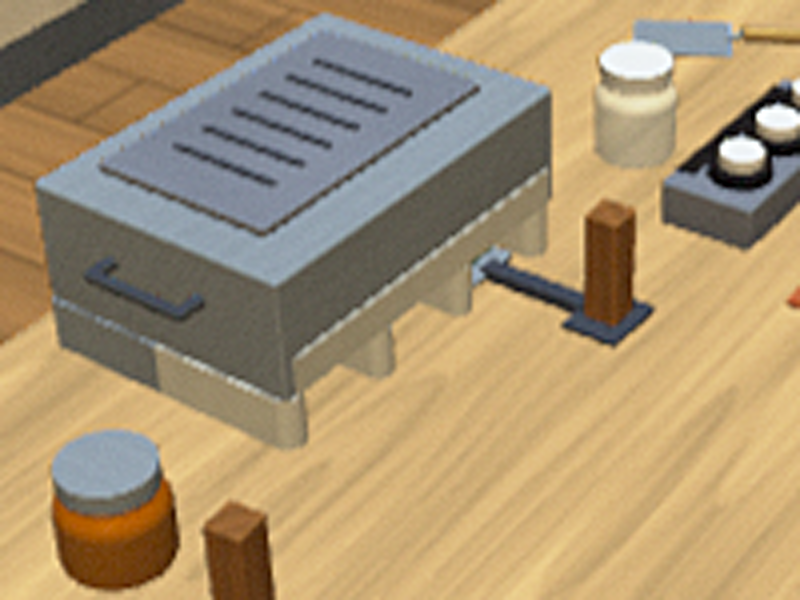

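View pics/c4.png

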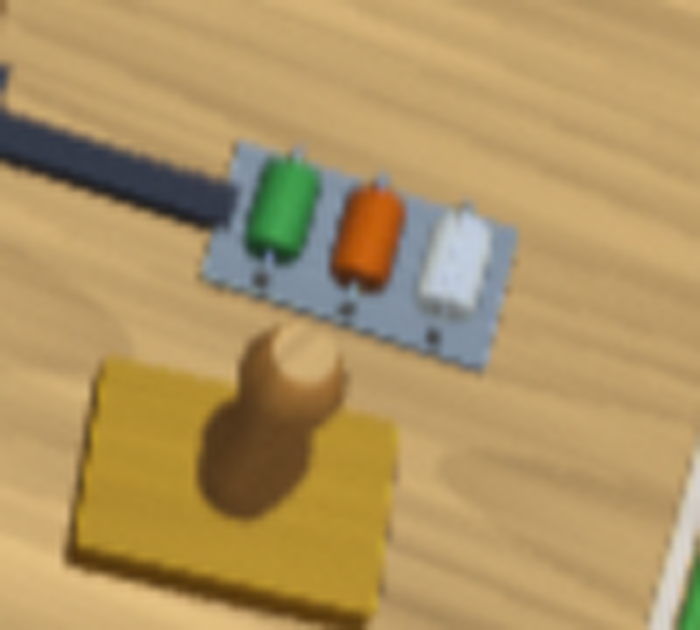

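View pics/c6.png

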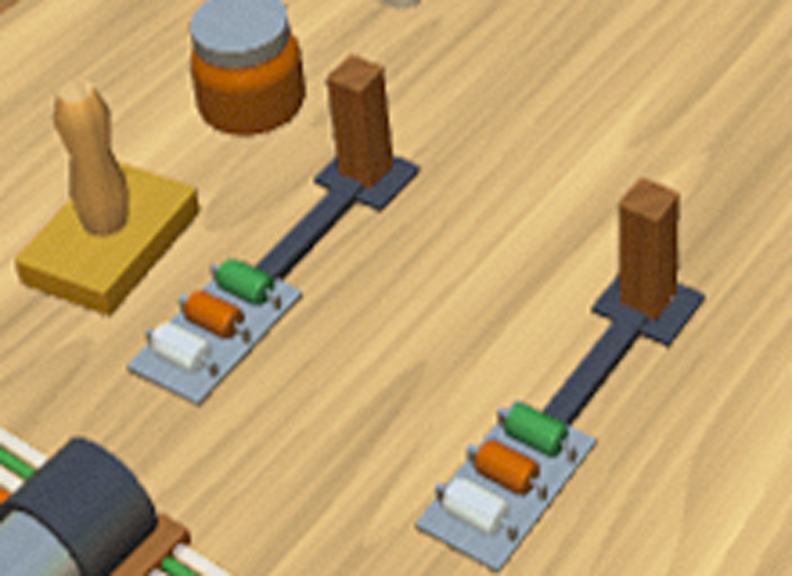

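```bash
python3 - <<'E'
from h import *
def tri(a,b):
    o1,d1=ray("scene",*a);o2,d2=ray("side",*b)
    M=np.stack([d1,-d2],1); t=np.linalg.lstsq(M,o2-o1,rcond=None)[0]
    p,q=o1+d1*t[0],o2+d2*t[1]; return (p+q)/2,np.linalg.norm(p-q)
S=lambda p,s,x,y:(p[0]/s+x,p[1]/s+y)
for l,a,b in [("cold",S((497,397),4,150,120),S((611,210),4,190,160)),
 ("A",S((370,82),4.6,370,190),S((650,197),3.6,150,270)),
 ("B",S((251,412),4.6,370,190),S((357,70),3.6,150,270)),
 ("FL",S((595,262),3.3,170,200),S((275,285),4,190,160)),
 ("FR",S((208,100),3.3,170,200),S((550,93),4,190,160)),
 ("kL",S((272,320),4,150,120),S((742,150),4,190,160)),
 ("kM",S((193,290),4,150,120),S((779,121),4,190,160)),
 ("jarB",S((0,0),1,400,320),S((105,468),4,190,160)),
 ("roller base",S((240,450),7,430,280),S((108,240),3.6,150,270))]:
    print(l,*tri(a,b), plane("side",*b,a and (.14 if l[0]=="F" else .055 if l[0]=='k' else .095)))
print(plane("scene",399,320,.075),plane("scene",177,228,.085),plane("scene",430+235/7,280+475/7,.025))
# side foot/blade corners
for p in [(315,180),(380,207),(418,170),(130,369),(203,402),(300,293)]: print("B",p,plane("side",*S(p,3.6,150,270),.006))
for p in [(594,302),(669,345),(704,297),(416,524),(497,570),(596,440)]: print("A",p,plane("side",*S(p,3.6,150,270),.006))
for p in [(563,322),(613,344),(651,308)]: print("cold",p,plane("side",*S(p,4,190,160),.006))
E
```

```text
cold [ 0.5965 -0.1093  0.0935] 0.0014824392112526745 [ 0.5953 -0.1083  0.095 ]
A [0.3893 0.2853 0.0929] 0.0016941401144804748 [0.388  0.2862 0.095 ]
B [0.6084 0.2906 0.0933] 0.002134633487078858 [0.6068 0.2909 0.095 ]
FL [0.6978 0.1376 0.1352] 0.0010544475830880286 [0.693  0.1423 0.14  ]
FR [ 0.6863 -0.1718  0.1323] 0.0007455261429154698 [ 0.6789 -0.1596  0.14  ]
kL [ 0.5827 -0.284   0.0597] 0.0005794878543352382 [ 0.5862 -0.2916  0.055 ]
kM [ 0.5812 -0.3449  0.0568] 0.001003723570065136 [ 0.5826 -0.347   0.055 ]
jarB [0.7219 0.2755 0.0727] 0.007524696163204837 [0.7019 0.2982 0.095 ]
roller base [0.6961 0.4327 0.018 ] 0.010502407306407509 [0.6325 0.4839 0.095 ]
[0.7216 0.2703 0.075 ] [ 0.7124 -0.325   0.085 ] [0.7057 0.4287 0.025 ]
B (315, 180) [0.6316 0.317  0.006 ]
B (380, 207) [0.5792 0.3132 0.006 ]
B (418, 170) [0.5796 0.2725 0.006 ]
B (130, 369) [0.6199 0.4987 0.006 ]
B (203, 402) [0.5662 0.4933 0.006 ]
B (300, 293) [0.5741 0.3983 0.006 ]
A (594, 302) [0.4162 0.3057 0.006 ]
A (669, 345) [0.3593 0.3097 0.006 ]
A (704, 297) [0.3611 0.2656 0.006 ]
A (416, 524) [0.4098 0.4915 0.006 ]
A (497, 570) [0.3556 0.4907 0.006 ]
A (596, 440) [0.3578 0.3915 0.006 ]
cold (563, 322) [ 0.6175 -0.0806  0.006 ]
cold (613, 344) [ 0.5728 -0.0768  0.006 ]
cold (651, 308) [ 0.5724 -0.1302  0.006 ]
```

```bash
cat >> h.py <<'E'
def go(tx,ty,tz,yaw=None):
    """print remaining shift in tool axes (fraction) and turn about tool z (fraction)"""
    o=manip.get_obs(); M=R.from_quat(o["ee_rot"]); X=M.as_matrix()
    d=X.T@(np.array([tx,ty,tz])-o["position"])
    y=np.degrees(np.arctan2(X[1,0],X[0,0]))
    print("t",round(o["clock"],2),"pos",o["position"],"yaw",round(y,2),"tilt z",X[:,2],"grip",round(o["grip_width"],3),"F",o["ft_force"])
    print("dp total frac",d/0.2, "turnz total frac", None if yaw is None else -((yaw-y+180)%360-180)/45)
E
python3 - <<'E'
from h import *
for p in [(325,118),(376,145),(360,170),(310,145),(383,160)]: print(plane("scene",*p,.04))
for p in [(235,142),(518,232),(485,370),(203,280)]: print("Bblade",plane("scene",p[0]/7+430,p[1]/7+280,.006))
for p in [(105,360),(398,430),(365,625),(72,560)]: print("roller",plane("scene",p[0]/7+430,p[1]/7+280,.02))
go(.597,-.1085,.20,-1)
E
```

```text
[ 0.1939 -0.1464  0.04  ]
[0.2303 0.0266 0.04  ]
[0.3301 0.0181 0.04  ]
[ 0.3033 -0.1449  0.04  ]
[0.2727 0.0638 0.04  ]
Bblade [0.5786 0.394  0.006 ]
Bblade [0.5728 0.4939 0.006 ]
Bblade [0.6272 0.4969 0.006 ]
Bblade [0.6334 0.3991 0.006 ]
roller [0.6815 0.3769 0.02  ]
roller [0.6665 0.4744 0.02  ]
roller [0.7363 0.4829 0.02  ]
roller [0.7532 0.3884 0.02  ]
t 0.15 pos [ 0.2129 -0.5873  0.2307] yaw -70.07 tilt z [-0.0004  0.0011 -1.    ] grip 1.001 F [-0.2967  0.882   0.0182]
dp total frac [-1.5959 -2.6214  0.155 ] turnz total frac -1.5349331989021089
```

>>> move_arm(claw=[1,1,1,1,1,1,1,1], dp=[[0,0,0],[0,0,0],[0,0,0],[0,0,0],[0,0,0],[0,0,0],[0,0,0],[0,0,0]], turn=[[0,0,-0.14],[0,0,-0.14],[0,0,-0.14],[0,0,-0.14],[0,0,-0.14],[0,0,-0.14],[0,0,-0.14],[0,0,-0.14]])

```text
clock: 0.82
position: [0.213, -0.5874, 0.231]
ee_rot: [0.986, -0.168, -0.0, -0.0]
ft_force: [-0.4, 0.0, -0.7]
grip_width: 1.008
```

>>> move_arm(claw=[1,1,1], dp=[[0,0,0],[0,0,0],[0,0,0]], turn=[[0,0,-0.14],[0,0,-0.14],[0,0,-0.14]])

```text
clock: 1.07
position: [0.2129, -0.5875, 0.231]
ee_rot: [1.0, -0.004, -0.0, -0.0]
ft_force: [-0.6, -0.4, 0.2]
grip_width: 1.0
```

```bash
python3 -c "
from h import *
go(.55,-.1085,.23,-1)"
```

```text
t 1.07 pos [ 0.2129 -0.5875  0.231 ] yaw -0.47 tilt z [-0.0002  0.0005 -1.    ] grip 1.0 F [-0.579  -0.3926  0.1617]
dp total frac [ 1.6658 -2.4084  0.0058] turnz total frac 0.011865713311432399
```

>>> move_arm(claw=[1,1,1,1,1,1,1,1], dp=[[0.1,-0.15,0],[0.1,-0.15,0],[0.1,-0.15,0],[0.1,-0.15,0],[0.1,-0.15,0],[0.1,-0.15,0],[0.1,-0.15,0],[0.1,-0.15,0]], turn=[[0,0,0],[0,0,0],[0,0,0],[0,0,0],[0,0,0],[0,0,0],[0,0,0],[0,0,0]])

```text
clock: 1.73
position: [0.3768, -0.3481, 0.2312]
ee_rot: [1.0, -0.007, -0.0, 0.0]
ft_force: [0.9, -1.2, 0.4]
grip_width: 0.999
```

>>> move_arm(claw=[1,1,1,1,1,1,1,1], dp=[[0.1,-0.15,0],[0.1,-0.15,0],[0.1,-0.15,0],[0.1,-0.15,0],[0.1,-0.15,0],[0.1,-0.15,0],[0.1,-0.15,0],[0.1,-0.15,0]], turn=[[0,0,0],[0,0,0],[0,0,0],[0,0,0],[0,0,0],[0,0,0],[0,0,0],[0,0,0]])

```text
clock: 2.4
position: [0.5401, -0.1105, 0.2313]
ee_rot: [1.0, -0.007, 0.0, 0.0]
ft_force: [0.8, -1.0, 0.5]
grip_width: 1.0
```

```bash
python3 -c "
from h import *
P=wpose();im=cams.camera('wrist');cv2.imwrite('pics/w1.png',im[:,:,::-1]);np.save('w1.npy',P)
go(.597,-.1085,.20,-1)"
```

```text
t 2.45 pos [ 0.543  -0.1027  0.2314] yaw -0.34 tilt z [ 0.0019  0.0035 -1.    ] grip 1.001 F [-2.4459  7.4945 -0.5887]
dp total frac [0.2699 0.0279 0.1572] turnz total frac 0.01455738413864525
```

View pics/w1.png

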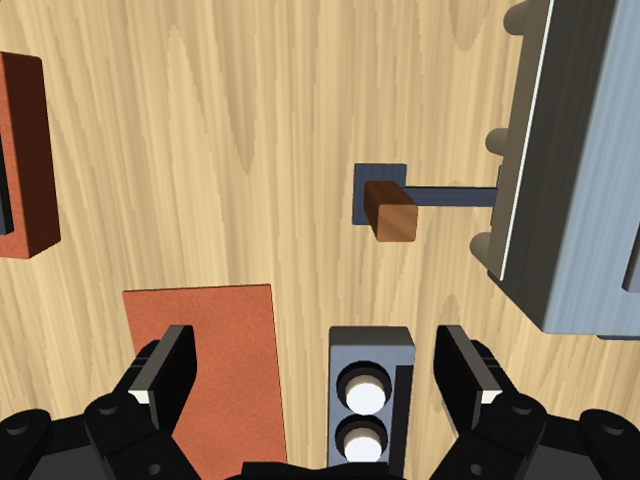

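```bash
python3 -c "
from h import *
P=wpose();im=cams.camera('wrist');cv2.imwrite('pics/w2.png',im[:,:,::-1])
P2=wpose();print(P[:3,3]-P2[:3,3]);np.save('w2.npy',P)
go(.597,-.1085,.20,-1)
crop('pics/w2.png',340,0,200,300,2.6,'pics/w2c.png')"
```

```text
[0.0013 0.0025 0.0001]
t 2.5 pos [ 0.5416 -0.1053  0.2313] yaw -0.29 tilt z [ 0.0011  0.003  -1.    ] grip 1.001 F [-1.085  -0.1302 -0.3027]
dp total frac [0.2767 0.0151 0.1565] turnz total frac 0.015865688464031615
```

View pics/w2c.png

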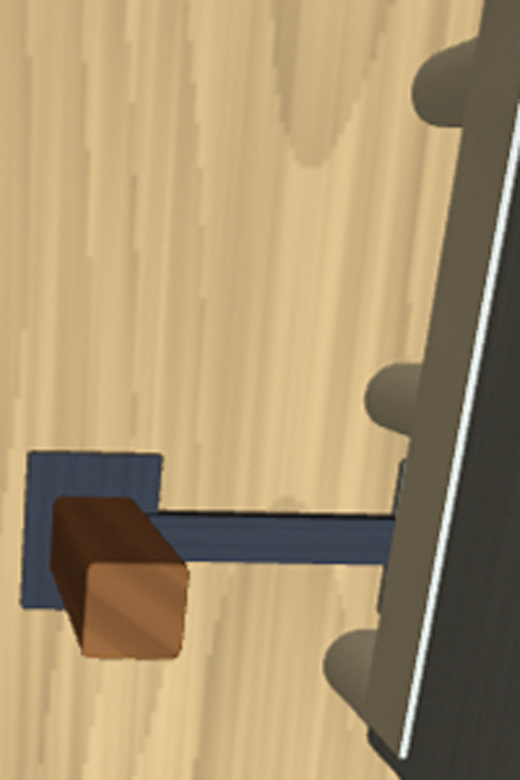

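```bash
python3 -c "
from h import *
P=np.load('w2.npy')
def q(l,pts,z):
  for p in pts: print(l,plane('wrist',p[0]/2.6+340,p[1]/2.6,z,P))
q('top',[(88,563),(187,568),(181,659),(83,655)],.095)
q('foot',[(28,452),(162,455),(22,607)],.006)
q('shank',[(180,563),(380,565)],.010)
q('nose',[(325,663),(366,395),(412,92)],0)
q('line',[(403,755),(519,118)],.042)
"
```

```text
top [ 0.5832 -0.0957  0.095 ]
top [ 0.6095 -0.0972  0.095 ]
top [ 0.6097 -0.1229  0.095 ]
top [ 0.5829 -0.1216  0.095 ]
foot [ 0.5745 -0.0814  0.006 ]
foot [ 0.6197 -0.0827  0.006 ]
foot [ 0.5736 -0.1362  0.006 ]
shank [ 0.6274 -0.1193  0.01  ]
shank [ 0.6966 -0.1205  0.01  ]
nose [ 0.6854 -0.1603  0.    ]
nose [ 0.6886 -0.0638  0.    ]
nose [0.6915 0.0286 0.    ]
line [ 0.699  -0.1774  0.042 ]
line [0.7053 0.0166 0.042 ]
```

>>> move_arm(claw=[1,1,1,1,1,1,1,1], dp=[[0.09,0.006,0],[0.09,0.006,0],[0.092,0.006,0.05],[0,0,0.18],[0,0,0.18],[0,0,0.18],[0,0,0.18],[0,0,0.18]], turn=[[0,0,0.01],[0,0,0.01],[0,0,0.005],[0,0,0],[0,0,0],[0,0,0],[0,0,0],[0,0,0]])

```text
clock: 3.17
position: [0.5933, -0.1171, 0.0395]
ee_rot: [1.0, -0.017, -0.0, 0.0]
ft_force: [0.7, -1.0, 0.1]
grip_width: 0.999
```

```bash
python3 -c "
from h import *
go(.596,-.109,.041,-1.5)"
```

```text
t 3.17 pos [ 0.5933 -0.1171  0.0395] yaw -1.91 tilt z [-0.0002 -0.0002 -1.    ] grip 0.999 F [ 0.6606 -1.0298  0.1006]
dp total frac [ 0.0119 -0.0409 -0.0076] turnz total frac -0.009180544049306466
```

>>> move_arm(claw=[1,1,1,0.8,0,0,0,0], dp=[[0.01,-0.02,0],[0,-0.02,0],[0,0,0],[0,0,0],[0,0,0],[0,0,0],[0,0,0],[0,0,0]], turn=[[0,0,0],[0,0,0],[0,0,0],[0,0,0],[0,0,0],[0,0,0],[0,0,0],[0,0,0]], grip_force=70)

```text
clock: 3.83
position: [0.5966, -0.1091, 0.0422]
ee_rot: [1.0, -0.017, 0.001, 0.0]
ft_force: [1.6, -0.5, -0.6]
grip_width: 0.321
```

>>> move_arm(claw=[0,0,0,0], dp=[[0,0,0],[0,0,0],[0,0,0],[0,0,0]], turn=[[0,0,0],[0,0,0],[0,0,0],[0,0,0]])

```text
clock: 4.17
position: [0.5967, -0.1091, 0.0422]
ee_rot: [1.0, -0.017, 0.001, 0.0]
ft_force: [0.7, -0.5, 7.0]
grip_width: 0.318
```

```bash
python3 -c "
from h import *
P=wpose();im=cams.camera('wrist');cv2.imwrite('pics/w3.png',im[:,:,::-1])
go(.40,-.05,.05,-1.5)"
```

```text
t 4.22 pos [ 0.5967 -0.1091  0.0422] yaw -1.91 tilt z [ 0.0014 -0.0006 -1.    ] grip 0.318 F [ 0.6802 -0.1688  6.9095]
dp total frac [-0.9927 -0.2625 -0.0406] turnz total frac -0.009150978698184847
```

View pics/w3.png

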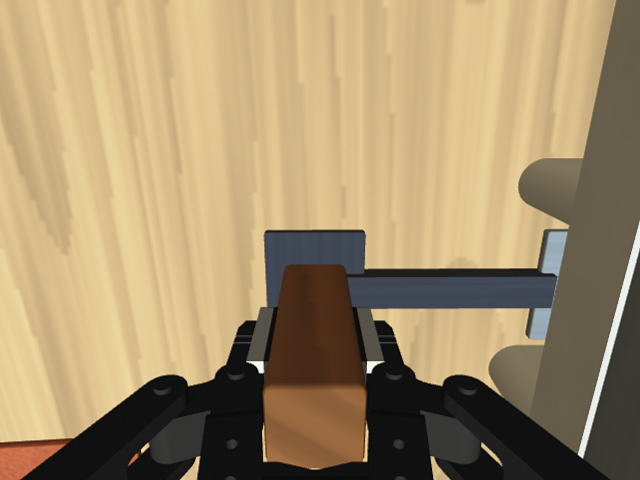

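>>> move_arm(claw=[0,0,0,0,0,0,0,0], dp=[[0,0,-0.02],[-0.08,0,0],[-0.15,0,0],[-0.15,0,0],[-0.15,0,0],[-0.15,0,0],[-0.15,0,0],[-0.1,0,0]], turn=[[0,0,0],[0,0,0],[0,0,0],[0,0,0],[0,0,0],[0,0,0],[0,0,0],[0,0,0]], grip_force=100)

```text
clock: 4.88
position: [0.4066, -0.1025, 0.0445]
ee_rot: [1.0, -0.017, -0.002, 0.0]
ft_force: [0.4, 0.5, -1.3]
grip_width: 0.314
```

```bash
python3 -c "
from h import *
im=cams.camera('side');cv2.imwrite('pics/s1.png',im[:,:,::-1])
go(.405,-.05,.056,-1.5)"
```

```text
t 4.93 pos [ 0.4036 -0.1026  0.044 ] yaw -1.94 tilt z [-0.0062 -0.0006 -1.    ] grip 0.317 F [-1.4516  0.2983 -4.5404]
dp total frac [-0.0024 -0.2632 -0.0602] turnz total frac -0.00979937972038619
```

View pics/s1.png

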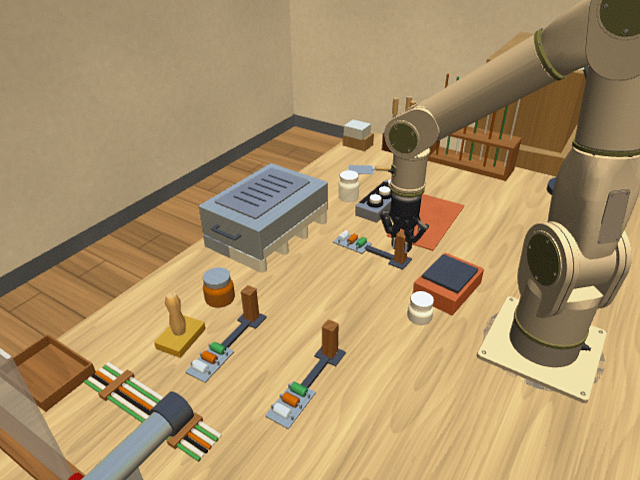

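>>> move_arm(claw=[0,0,0,0,0,0,0,0], dp=[[0,-0.08,-0.04],[0,-0.1,-0.03],[0,-0.08,0],[0,0,0],[0,0,0],[0,0,0],[0,0,0],[0,0,0]], turn=[[0,0,0],[0,0,0],[0,0,0],[0,0,0.1],[0,0,0.13],[0,0,0.13],[0,0,0.13],[0,0,0.13]])

```text
clock: 5.6
position: [0.4118, -0.0501, 0.0594]
ee_rot: [0.966, -0.259, -0.0, -0.0]
ft_force: [-0.4, 0.5, -2.7]
grip_width: 0.321
```

>>> move_arm(claw=[0,0,0,0,0,0,0,0], dp=[[0,0,0],[0,0,0],[0,0,0],[0,0,0],[0,0,0],[0,0,0],[0,0,0],[0,0,0]], turn=[[0,0,0.13],[0,0,0.13],[0,0,0.13],[0,0,0.13],[0,0,0.13],[0,0,0.13],[0,0,0.13],[0,0,0.13]])

```text
clock: 6.27
position: [0.4119, -0.0501, 0.0594]
ee_rot: [0.783, -0.622, -0.0, -0.0]
ft_force: [0.1, 0.0, -1.6]
grip_width: 0.314
```

```bash
python3 -c "
from h import *
P=wpose();im=cams.camera('wrist');cv2.imwrite('pics/w4.png',im[:,:,::-1])
go(.428,-.257,.057,-88)"
```

```text
t 6.32 pos [ 0.4118 -0.0501  0.0594] yaw -77.29 tilt z [-0.0004  0.0003 -1.    ] grip 0.316 F [ 0.3471 -0.0815 -2.4343]
dp total frac [1.027  0.1488 0.0114] turnz total frac 0.23795153388188686
```

View pics/w4.png

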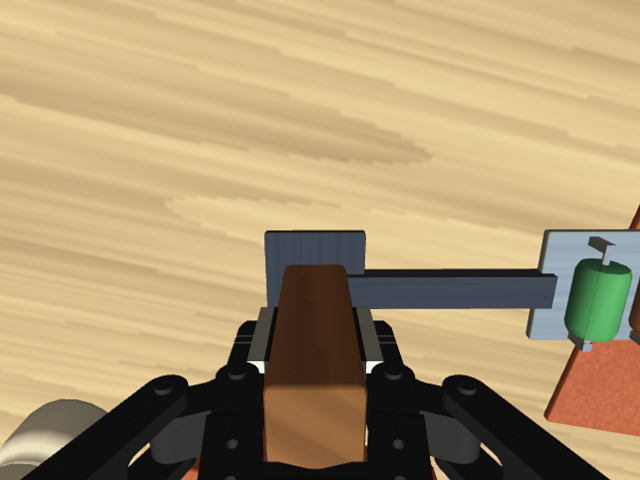

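>>> move_arm(claw=[0,0,0], dp=[[0,0,0],[0,0,0],[0,0,0]], turn=[[0,0,0.12],[0,0,0.12],[0,0,0]])

```text
clock: 6.57
position: [0.4119, -0.0502, 0.0593]
ee_rot: [0.722, -0.691, -0.0, 0.0]
ft_force: [0.4, 0.0, -2.7]
grip_width: 0.315
```

```bash
python3 -c "
from h import *
go(.428,-.257,.057,-88)"
```

```text
t 6.57 pos [ 0.4119 -0.0502  0.0593] yaw -87.5 tilt z [-0.0003  0.0002 -1.    ] grip 0.315 F [ 0.4392  0.0369 -2.6931]
dp total frac [ 1.0364 -0.0355  0.0115] turnz total frac 0.01117320447673996
```

>>> move_arm(claw=[0,0,0,0,0,0,0,0], dp=[[0.1,-0.005,0],[0.15,-0.005,0],[0.15,-0.005,0],[0.15,-0.005,0],[0.15,-0.005,0],[0.15,-0.005,0],[0.12,-0.005,0],[0.06,0,0]], turn=[[0,0,0.01],[0,0,0],[0,0,0],[0,0,0],[0,0,0],[0,0,0],[0,0,0],[0,0,0]])

```text
clock: 7.23
position: [0.4265, -0.2594, 0.0593]
ee_rot: [0.721, -0.693, 0.0, 0.0]
ft_force: [-0.3, -0.2, -3.0]
grip_width: 0.318
```

>>> move_arm(claw=[0,0], dp=[[0,0,0],[0,0,0]], turn=[[0,0,0],[0,0,0]])

```text
clock: 7.4
position: [0.4268, -0.2557, 0.0591]
ee_rot: [0.721, -0.693, -0.0, -0.0]
ft_force: [-0.1, 1.0, -2.9]
grip_width: 0.316
```

```bash
python3 -c "
from h import *
P=wpose();im=cams.camera('wrist');cv2.imwrite('pics/w5.png',im[:,:,::-1])
im=cams.camera('scene');cv2.imwrite('pics/sc5.png',im[:,:,::-1]); crop('pics/sc5.png',120,80,220,165,3.6,'pics/sc5c.png')
go(.428,-.257,.048,-88)"
```

```text
t 7.5 pos [ 0.427  -0.2546  0.0592] yaw -87.66 tilt z [-0.0002  0.0007 -1.    ] grip 0.314 F [-0.3805 -0.3569 -2.5679]
dp total frac [ 0.0121 -0.0047  0.0561] turnz total frac 0.007581244824406971
```

View pics/sc5c.png

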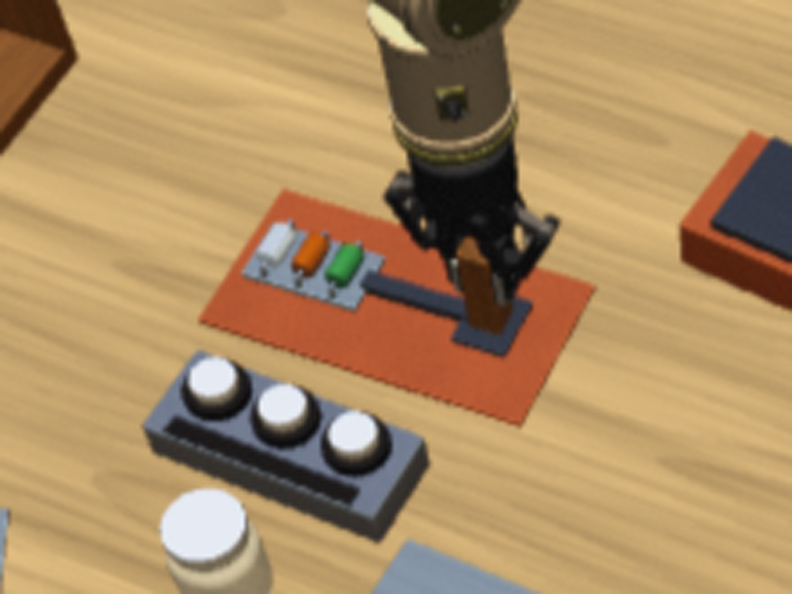

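The scene view shows the tray hovering centred over the slab. I'll lower it gently.

>>> move_arm(claw=[0,0,0,0,0], dp=[[0,0,0.025],[0,0,0.02],[0,0,0.01],[0,0,0],[0,0,0]], turn=[[0,0,0],[0,0,0],[0,0,0],[0,0,0],[0,0,0]])

```text
clock: 7.92
position: [0.4268, -0.2557, 0.0482]
ee_rot: [0.721, -0.693, -0.0, -0.0]
ft_force: [0.1, 0.8, 0.1]
grip_width: 0.317
```

```bash
python3 -c "
from h import *
go(.428,-.257,.048,-88)"
```

```text
t 7.92 pos [ 0.4268 -0.2557  0.0482] yaw -87.8 tilt z [-0.0001  0.0002 -1.    ] grip 0.317 F [0.0939 0.779  0.0522]
dp total frac [ 0.0067 -0.0056  0.0009] turnz total frac 0.004526288774700839
```

Contact: the weight is off the gripper (force went from -2.7 to 0 N). Next I release and rise.

>>> move_arm(claw=[0.5,0.8,1,1,1,1,1,1], dp=[[0,0,0],[0,0,0],[0,0,0],[0,0,0],[0,0,-0.1],[0,0,-0.15],[0,0,-0.2],[0,0,-0.2]], turn=[[0,0,0],[0,0,0],[0,0,0],[0,0,0],[0,0,0],[0,0,0],[0,0,0],[0,0,0]])

```text
clock: 8.58
position: [0.4262, -0.2558, 0.1795]
ee_rot: [0.72, -0.694, -0.001, 0.0]
ft_force: [1.2, -1.4, -1.2]
grip_width: 0.996
```

```bash
python3 -c "
from h import *
P=wpose();im=cams.camera('wrist');cv2.imwrite('pics/w6.png',im[:,:,::-1])
im=cams.camera('side');cv2.imwrite('pics/s6.png',im[:,:,::-1])
go(.39,.286,.20,91)"
```

```text
t 8.68 pos [ 0.4298 -0.2577  0.1848] yaw -87.85 tilt z [ 0.0086 -0.0059 -0.9999] grip 1.003 F [ 0.3427 -0.2094 -0.0255]
dp total frac [-2.7237  0.096  -0.0935] turnz total frac -3.9743353257142795
```

View pics/w6.png

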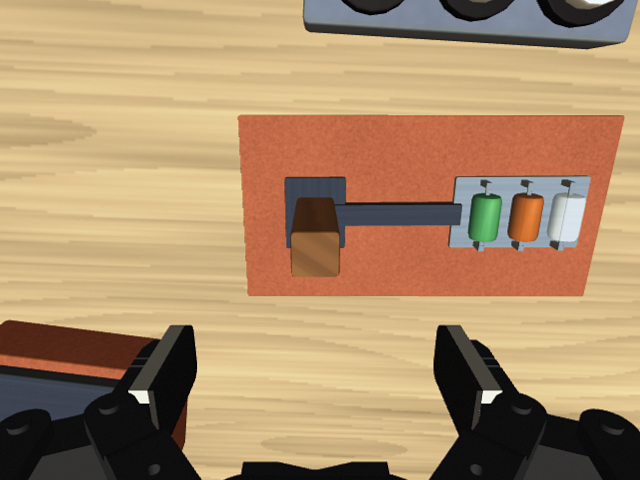

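View pics/s6.png

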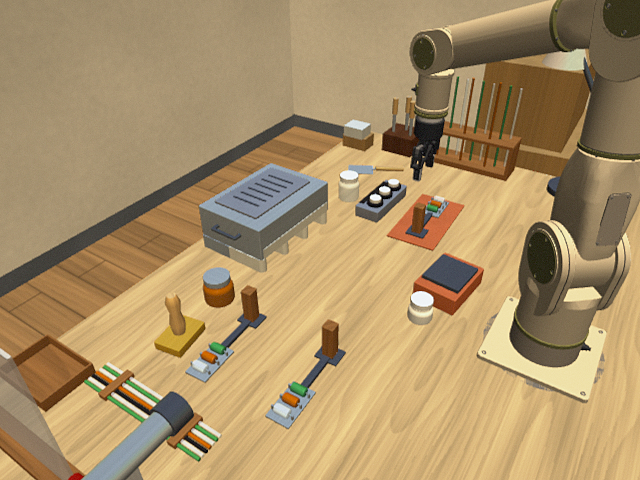

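>>> move_arm(claw=[1,1,1,1,1,1,1,1], dp=[[-0.1,0,-0.05],[-0.17,0,-0.05],[-0.17,0,0],[-0.17,0,0],[-0.17,0,0],[-0.17,0,0],[-0.17,0,0],[-0.17,0,0]], turn=[[0,0,0],[0,0,-0.1],[0,0,0],[0,0,0],[0,0,0],[0,0,0],[0,0,0],[0,0,0]])

```text
clock: 9.35
position: [0.4006, 0.0018, 0.1982]
ee_rot: [0.747, -0.665, 0.0, 0.0]
ft_force: [0.8, 0.5, -0.3]
grip_width: 1.0
```

>>> move_arm(claw=[1,1,1,1,1,1,1,1], dp=[[0,0,0],[0,0,0],[0,0,0],[0,0,0],[0,0,0],[0,0,0],[0,0,0],[0,0,0]], turn=[[0,0,-0.15],[0,0,-0.15],[0,0,-0.15],[0,0,-0.15],[0,0,-0.15],[0,0,-0.15],[0,0,-0.15],[0,0,-0.15]])

```text
clock: 10.02
position: [0.401, 0.0003, 0.1982]
ee_rot: [0.968, -0.25, 0.0, 0.0]
ft_force: [0.5, 0.4, -0.0]
grip_width: 0.996
```

>>> move_arm(claw=[1,1,1,1,1,1,1,1], dp=[[0,0,0],[0,0,0],[0,0,0],[0,0,0],[0,0,0],[0,0,0],[0,0,0],[0,0,0]], turn=[[0,0,-0.15],[0,0,-0.15],[0,0,-0.15],[0,0,-0.15],[0,0,-0.15],[0,0,-0.15],[0,0,-0.15],[0,0,-0.15]])

```text
clock: 10.68
position: [0.4011, 0.0003, 0.1982]
ee_rot: [0.976, 0.216, 0.0, 0.0]
ft_force: [-0.3, -0.6, -0.3]
grip_width: 0.998
```

>>> move_arm(claw=[1,1,1,1,1,1,1,1], dp=[[0,0,0],[0,0,0],[0,0,0],[0,0,0],[0,0,0],[0,0,0],[0,0,0],[0,0,0]], turn=[[0,0,-0.15],[0,0,-0.15],[0,0,-0.15],[0,0,-0.15],[0,0,-0.15],[0,0,-0.15],[0,0,-0.15],[0,0,-0.15]])

```text
clock: 11.35
position: [0.4011, 0.0003, 0.1981]
ee_rot: [0.772, 0.636, -0.0, 0.0]
ft_force: [0.2, 0.4, -0.1]
grip_width: 0.997
```

```bash
python3 -c "
from h import *
go(.39,.22,.20,92)"
```

```text
t 11.35 pos [0.4011 0.0003 0.1981] yaw 78.99 tilt z [ 0.0001 -0.0002 -1.    ] grip 0.997 F [ 0.1839  0.3503 -0.0685]
dp total frac [ 1.0676 -0.2641 -0.0095] turnz total frac -0.28918121272667524
```

>>> move_arm(claw=[1,1,1,1,1,1,1,1], dp=[[0,0,0],[0,0,0],[0.15,0,0],[0.2,0,0],[0.2,0,0],[0.2,0,0],[0.2,0,0],[0.1,0,0]], turn=[[0,0,-0.145],[0,0,-0.145],[0,0,0],[0,0,0],[0,0,0],[0,0,0],[0,0,0],[0,0,0]])

```text
clock: 12.02
position: [0.3938, 0.2149, 0.1987]
ee_rot: [0.695, 0.719, 0.001, -0.0]
ft_force: [-0.9, -0.4, -0.5]
grip_width: 0.996
```

>>> move_arm(claw=[1,1,1,1], dp=[[0,0,0],[0,0,0],[0,0,0],[0,0,0]], turn=[[0,0,0],[0,0,0],[0,0,0],[0,0,0]])

```text
clock: 12.35
position: [0.3951, 0.209, 0.1981]
ee_rot: [0.697, 0.717, -0.0, 0.0]
ft_force: [-0.3, 0.0, 0.3]
grip_width: 0.998
```

```bash
python3 -c "
from h import *
P=wpose();np.save('w7.npy',P);im=cams.camera('wrist');cv2.imwrite('pics/w7.png',im[:,:,::-1])
go(.39,.286,.20,92)"
```

```text
t 12.4 pos [0.3951 0.2091 0.1982] yaw 91.59 tilt z [ 0.     -0.0006 -1.    ] grip 0.998 F [-0.2411 -0.4438  0.6668]
dp total frac [ 0.3853 -0.0149 -0.0094] turnz total frac -0.009138249156664339
```

View pics/w7.png

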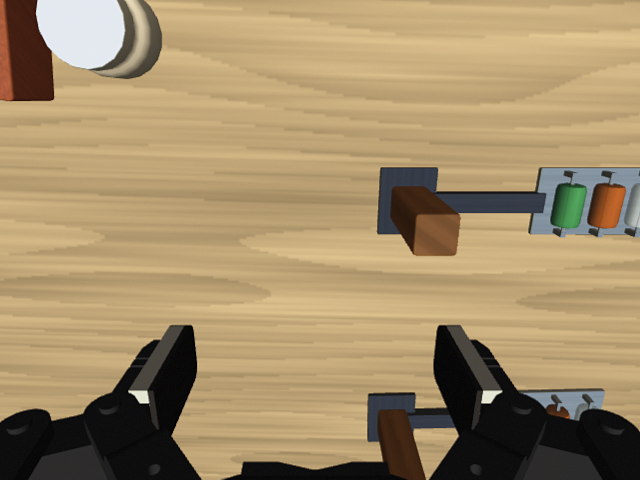

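```bash
python3 -c "
from h import *
P=np.load('w7.npy')
a=[plane('wrist',*p,.095,P) for p in [(414,214),(460,214),(457,255),(416,255)]]
print(np.array(a),np.mean(a,0))
for p in [(381,168),(437,168),(378,233),(539,168),(530,234)]: print(plane('wrist',*p,.006,P))
go(.39,.286,.20,92)
"
```

```text
[[0.3754 0.2687 0.095 ]
 [0.3746 0.2964 0.095 ]
 [0.401  0.2983 0.095 ]
 [0.4017 0.2728 0.095 ]] [0.3882 0.2841 0.095 ]
[0.3621 0.2609 0.006 ]
[0.3608 0.3053 0.006 ]
[0.4162 0.2627 0.006 ]
[0.3585 0.3861 0.006 ]
[0.4134 0.3897 0.006 ]
t 12.4 pos [0.3951 0.2091 0.1982] yaw 91.59 tilt z [ 0.     -0.0006 -1.    ] grip 0.998 F [-0.2411 -0.4438  0.6668]
dp total frac [ 0.3853 -0.0149 -0.0094] turnz total frac -0.009138249156664339
```

>>> move_arm(claw=[1,1,1,1,1,1,1,1], dp=[[0.12,-0.01,0],[0.16,-0.012,0],[0.1,0,0],[0,0,0.18],[0,0,0.18],[0,0,0.18],[0,0,0.14],[0,0,0.1]], turn=[[0,0,0],[0,0,0],[0,0,0],[0,0,0],[0,0,0],[0,0,0],[0,0,0],[0,0,0]])

```text
clock: 13.07
position: [0.3875, 0.2842, 0.0395]
ee_rot: [0.697, 0.717, -0.001, -0.0]
ft_force: [0.3, -1.2, 0.0]
grip_width: 0.998
```

```bash
python3 -c "
from h import *
go(.3885,.285,.042,91.7)"
```

```text
t 13.07 pos [0.3875 0.2842 0.0395] yaw 91.62 tilt z [-0.0022 -0.0019 -1.    ] grip 0.998 F [ 0.2507 -1.223   0.003 ]
dp total frac [ 0.0036  0.0049 -0.0124] turnz total frac -0.0017726964404712615
```

Close, then lift by 4 mm.

>>> move_arm(claw=[1,0.7,0.4,0,0,0,0,0], dp=[[0,0.005,0],[0,0,0],[0,0,0],[0,0,0],[0,0,0],[0,0,0],[0,0,0],[0,0,0]], turn=[[0,0,0],[0,0,0],[0,0,0],[0,0,0],[0,0,0],[0,0,0],[0,0,0],[0,0,0]], grip_force=100)

```text
clock: 13.73
position: [0.3902, 0.2864, 0.0436]
ee_rot: [0.697, 0.717, 0.001, 0.001]
ft_force: [0.0, -3.0, 8.3]
grip_width: 0.313
```

>>> move_arm(claw=[0,0,0,0], dp=[[0,0,0],[0,0,0],[0,0,-0.025],[0,0,0]], turn=[[0,0,0],[0,0,0],[0,0,0],[0,0,0]])

```text
clock: 14.07
position: [0.3895, 0.2863, 0.0482]
ee_rot: [0.697, 0.718, 0.0, 0.0]
ft_force: [0.0, 0.5, -2.8]
grip_width: 0.314
```

```bash
python3 -c "
from h import *
P=wpose();im=cams.camera('wrist');cv2.imwrite('pics/w8.png',im[:,:,::-1])
go(.42,-.01,.046,0)"
```

```text
t 14.12 pos [0.3894 0.2861 0.0478] yaw 91.7 tilt z [ 0.0007 -0.     -1.    ] grip 0.319 F [-0.308   0.1472 -2.7877]
dp total frac [-1.4845  0.1091  0.009 ] turnz total frac 2.0377534666186286
```

View pics/w8.png

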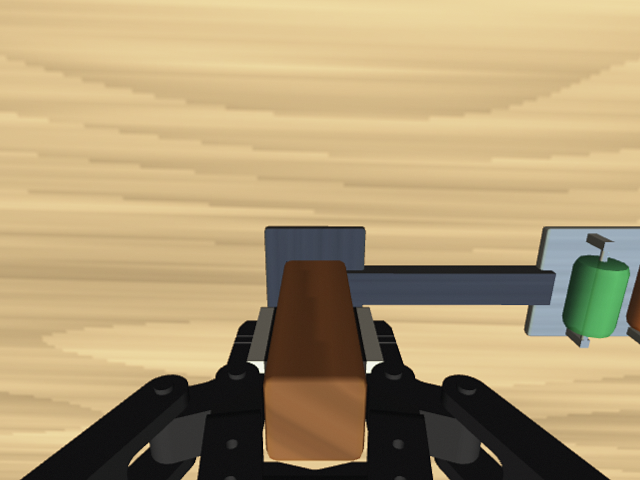

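>>> move_arm(claw=[0,0,0,0,0,0,0,0], dp=[[-0.08,0.02,-0.01],[-0.14,0.02,0],[-0.15,0.02,0],[-0.15,0.02,0],[-0.15,0.02,0],[-0.15,0.01,0],[-0.15,0,0],[-0.15,0,0]], turn=[[0,0,0],[0,0,0],[0,0,0],[0,0,0],[0,0,0],[0,0,0],[0,0,0],[0,0,0]])

```text
clock: 14.78
position: [0.4176, 0.0614, 0.0493]
ee_rot: [0.696, 0.718, 0.0, 0.0]
ft_force: [0.3, 0.2, -3.1]
grip_width: 0.316
```

>>> move_arm(claw=[0,0,0,0,0,0,0,0], dp=[[-0.15,0,0],[-0.14,0,0],[-0.08,0,0],[0,0,0],[0,0,0],[0,0,0],[0,0,0],[0,0,0]], turn=[[0,0,0],[0,0,0],[0,0,0],[0,0,0.08],[0,0,0.12],[0,0,0.13],[0,0,0.13],[0,0,0.13]])

```text
clock: 15.45
position: [0.4198, -0.0111, 0.0492]
ee_rot: [0.844, 0.536, -0.0, -0.0]
ft_force: [-0.9, 0.2, -2.5]
grip_width: 0.316
```

>>> move_arm(claw=[0,0,0,0,0,0,0,0], dp=[[0,0,0],[0,0,0],[0,0,0],[0,0,0],[0,0,0],[0,0,0],[0,0,0],[0,0,0]], turn=[[0,0,0.13],[0,0,0.13],[0,0,0.13],[0,0,0.13],[0,0,0.13],[0,0,0.13],[0,0,0.13],[0,0,0.13]])

```text
clock: 16.12
position: [0.4197, -0.011, 0.0492]
ee_rot: [0.988, 0.157, -0.0, 0.0]
ft_force: [-0.3, -0.1, -3.4]
grip_width: 0.315
```

```bash
python3 -c "
from h import *
im=cams.camera('side');cv2.imwrite('pics/s9.png',im[:,:,::-1])
go(.42,-.01,.046,-1.8)"
```

```text
t 16.17 pos [ 0.4198 -0.0111  0.0492] yaw 17.64 tilt z [-0.0004 -0.     -1.    ] grip 0.315 F [-0.129   0.0886 -2.6255]
dp total frac [ 0.0027 -0.0047  0.0159] turnz total frac 0.4319980388733206
```

View pics/s9.png

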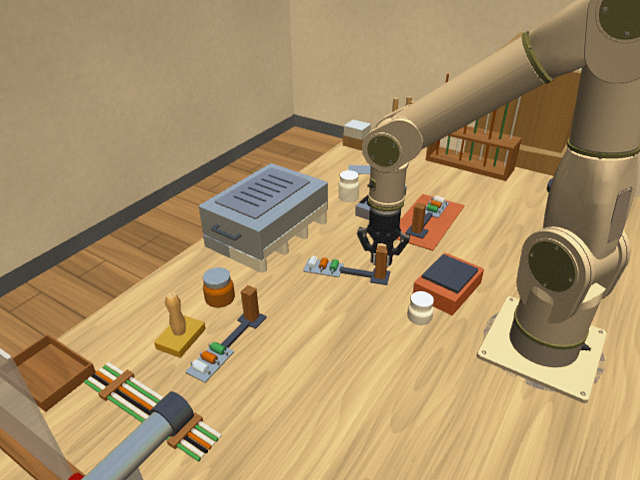

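>>> move_arm(claw=[0,0,0,0,0,0,0,0], dp=[[0,0,0],[0,0,0],[0,0,0],[0,0,0],[0.1,0,0],[0.1,0,0],[0,0,0],[0,0,0]], turn=[[0,0,0.12],[0,0,0.12],[0,0,0.12],[0,0,0.07],[0,0,0],[0,0,0],[0,0,0],[0,0,0]])

```text
clock: 16.83
position: [0.4603, -0.0115, 0.0491]
ee_rot: [1.0, -0.008, -0.0, -0.0]
ft_force: [-0.3, -0.0, -2.8]
grip_width: 0.314
```

```bash
python3 -c "
from h import *
P=wpose();np.save('w10.npy',P);im=cams.camera('wrist');cv2.imwrite('pics/w10.png',im[:,:,::-1])
go(.46,-.008,.046,-1.8)"
```

```text
t 16.88 pos [ 0.4594 -0.0116  0.0489] yaw -0.89 tilt z [-0.0013  0.0004 -1.    ] grip 0.317 F [-0.5518 -0.6331 -4.2335]
dp total frac [ 0.0026 -0.018   0.0145] turnz total frac 0.020137430293587184
```

View pics/w10.png

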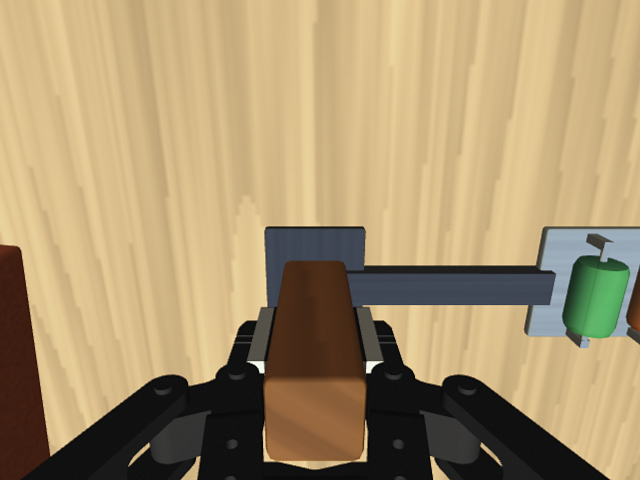

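```bash
python3 -c "
from h import *
P=np.load('w10.npy'); o=manip.get_obs()
for p in [(545,228),(528,335),(267,228),(365,228)]:
  w=plane('wrist',*p,.011,P); print(w)
Q=wpose()
"
```

```text
[0.5632 0.016  0.011 ]
[ 0.5639 -0.039   0.011 ]
[0.4386 0.0178 0.011 ]
[0.4825 0.0171 0.011 ]
```

>>> move_arm(claw=[0,0,0,0,0,0,0,0], dp=[[0,-0.012,0],[0,0,0],[0.06,0,0.005],[0.06,0,0],[0.06,0,0],[0.06,0,0],[0.06,0,0],[0,0,0]], turn=[[0,0,0.02],[0,0,0],[0,0,0],[0,0,0],[0,0,0],[0,0,0],[0,0,0],[0,0,0]])

```text
clock: 17.55
position: [0.5215, -0.0113, 0.0485]
ee_rot: [1.0, -0.017, 0.001, -0.0]
ft_force: [-0.8, 0.4, -2.8]
grip_width: 0.318
```

```bash
python3 -c "
from h import *
P=wpose();np.save('w11.npy',P);im=cams.camera('wrist');cv2.imwrite('pics/w11.png',im[:,:,::-1])
im=cams.camera('side');cv2.imwrite('pics/s11.png',im[:,:,::-1]); crop('pics/s11.png',200,160,220,160,3.6,'pics/s11c.png')
go(.596,-.0138,.046,-1.8)"
```

```text
t 17.65 pos [ 0.5194 -0.0112  0.0481] yaw -1.88 tilt z [-0.0007  0.0001 -1.    ] grip 0.318 F [ 0.3731  0.3832 -2.4538]
dp total frac [0.3831 0.0005 0.0103] turnz total frac -0.0017559242406011638
```

View pics/w11.png

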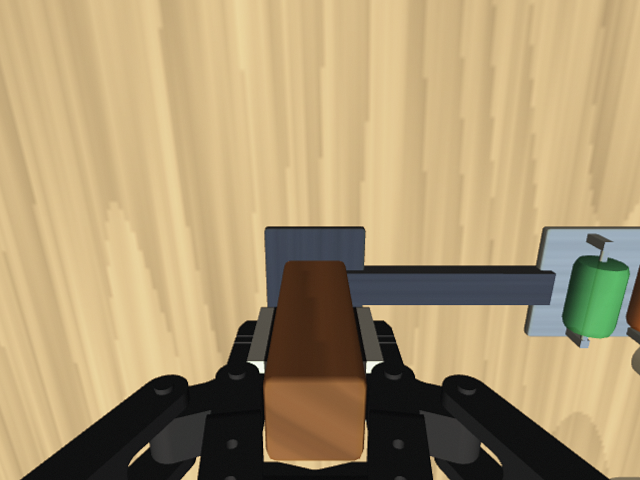

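View pics/s11c.png

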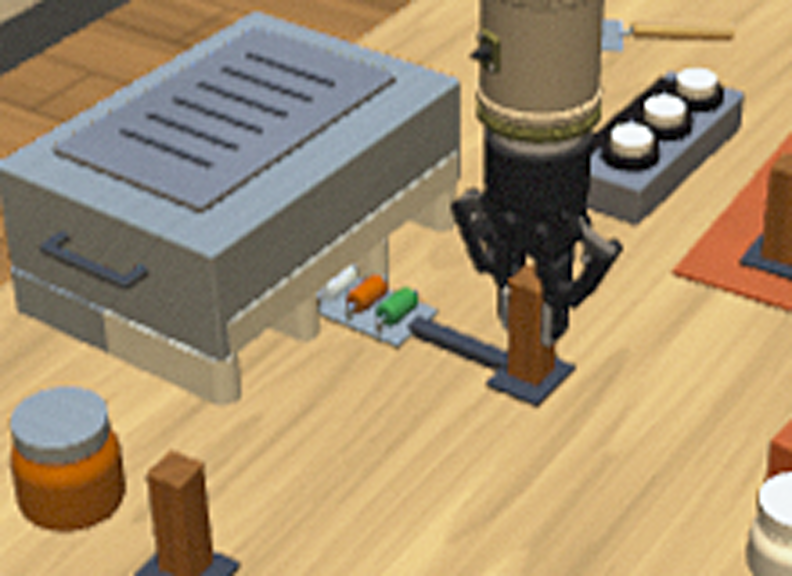

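>>> move_arm(claw=[0,0,0,0,0], dp=[[0.05,0,0],[0.05,0,0],[0.05,0,0],[0.05,0,0],[0,0,0]], turn=[[0,0,0],[0,0,0],[0,0,0],[0,0,0],[0,0,0]])

```text
clock: 18.07
position: [0.5605, -0.0127, 0.0484]
ee_rot: [1.0, -0.017, 0.0, -0.0]
ft_force: [-0.0, -0.6, -2.8]
grip_width: 0.309
```

```bash
python3 -c "
from h import *
P=wpose();np.save('w12.npy',P);im=cams.camera('wrist');cv2.imwrite('pics/w12.png',im[:,:,::-1])
go(.596,-.0138,.046,-1.8)"
```

```text
t 18.12 pos [ 0.5596 -0.0126  0.0482] yaw -1.89 tilt z [-0.0004  0.0001 -1.    ] grip 0.313 F [-0.7085 -0.3233 -2.6763]
dp total frac [0.1823 0.0001 0.011 ] turnz total frac -0.0018962387011375388
```

View pics/w12.png

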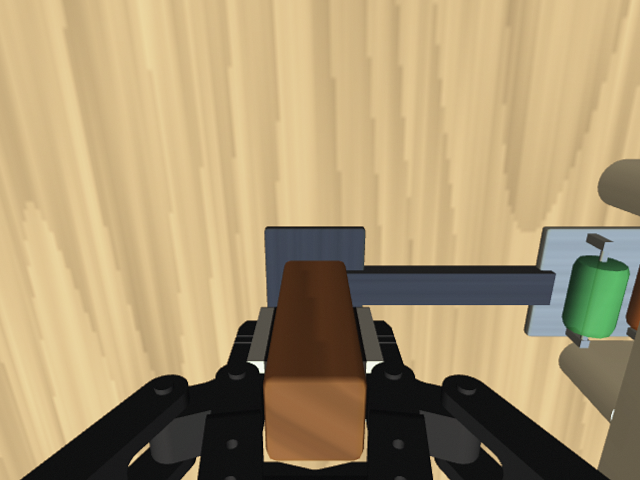

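```bash
python3 -c "
from h import *
P=np.load('w12.npy')
for p in [(598,183),(558,362)]: print(plane('wrist',*p,.0,P))
for p in [(545,228),(527,335)]: print(plane('wrist',*p,.0105,P))
"
```

```text
[0.6909 0.0303 0.    ]
[ 0.6877 -0.0658  0.    ]
[0.6639 0.0129 0.0105]
[ 0.6631 -0.0421  0.0105]
```

>>> move_arm(claw=[0,0,0,0,0,0,0], dp=[[0.05,0.005,0],[0.05,0,0],[0.05,0,0],[0.035,0,0],[0,0,0],[0,0,0.018],[0,0,0]], turn=[[0,0,0],[0,0,0],[0,0,0],[0,0,0],[0,0,0],[0,0,0],[0,0,0]])

```text
clock: 18.7
position: [0.5959, -0.0149, 0.044]
ee_rot: [1.0, -0.016, -0.001, 0.0]
ft_force: [0.6, -0.3, -1.9]
grip_width: 0.317
```

```bash
python3 -c "
from h import *
P=wpose();np.save('w13.npy',P);im=cams.camera('wrist');cv2.imwrite('pics/w13.png',im[:,:,::-1])
go(.596,-.0138,.0436,-1.8)"
```

```text
t 18.75 pos [ 0.596  -0.0149  0.0442] yaw -1.89 tilt z [-0.001  -0.0001 -1.    ] grip 0.318 F [-0.3314  0.3411 -3.1626]
dp total frac [-0.0004 -0.0055  0.0032] turnz total frac -0.0019311489980174833
```

View pics/w13.png

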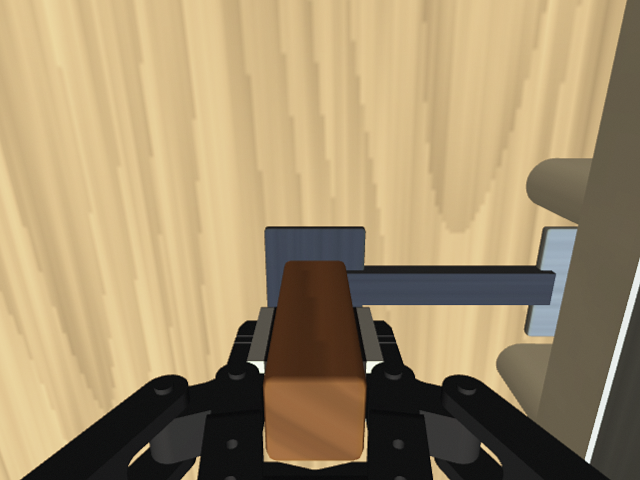

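>>> move_arm(claw=[0,0,0,0,0,0], dp=[[0.015,0,0],[0,0,0],[0,0,0.005],[0,0,0.003],[0,0,0],[0,0,0]], turn=[[0,0,0],[0,0,0],[0,0,0],[0,0,0],[0,0,0],[0,0,0]])

```text
clock: 19.25
position: [0.6001, -0.0149, 0.0437]
ee_rot: [1.0, -0.017, 0.0, 0.0]
ft_force: [-4.3, 0.5, 5.9]
grip_width: 0.315
```

>>> move_arm(claw=[0.5,0.8,1,1,1,1,1,1], dp=[[0,0,0],[0,0,0],[0,0,0],[0,0,0],[0,0,-0.1],[0,0,-0.15],[0,0,-0.2],[0,0,-0.2]], turn=[[0,0,0],[0,0,0],[0,0,0],[0,0,0],[0,0,0],[0,0,0],[0,0,0],[0,0,0]])

```text
clock: 19.92
position: [0.5993, -0.0149, 0.174]
ee_rot: [1.0, -0.016, -0.001, -0.0]
ft_force: [1.1, -0.8, -0.8]
grip_width: 1.002
```

>>> move_arm(claw=[1,1,1,1,1,1], dp=[[-0.1,0,0],[-0.15,0,0],[-0.1,0,0],[0,0,0],[0,0,0],[0,0,0]], turn=[[0,0,0],[0,0,0],[0,0,0],[0,0,0],[0,0,0],[0,0,0]])

```text
clock: 20.42
position: [0.5306, -0.0129, 0.1734]
ee_rot: [1.0, -0.017, 0.0, 0.0]
ft_force: [0.3, -0.2, 0.5]
grip_width: 1.004
```

```bash
python3 -c "
from h import *
P=wpose();np.save('w14.npy',P);im=cams.camera('wrist');cv2.imwrite('pics/w14.png',im[:,:,::-1])
im=cams.camera('scene');cv2.imwrite('pics/sc14.png',im[:,:,::-1])
im=cams.camera('side');cv2.imwrite('pics/s14.png',im[:,:,::-1])
go(.606,.22,.18,92)"
```

```text
t 20.57 pos [ 0.5306 -0.0126  0.1729] yaw -1.9 tilt z [ 0.      0.0004 -1.    ] grip 1.003 F [ 0.737  -0.1392 -0.4226]
dp total frac [ 0.3381 -1.175  -0.0348] turnz total frac -2.0865737520193
```

View pics/w14.png

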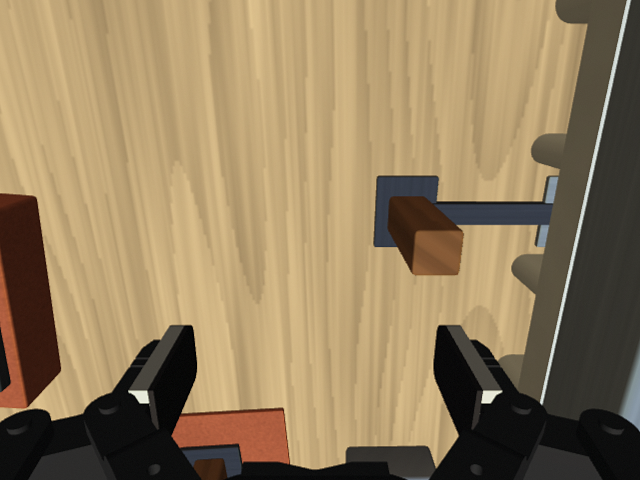

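View pics/sc14.png

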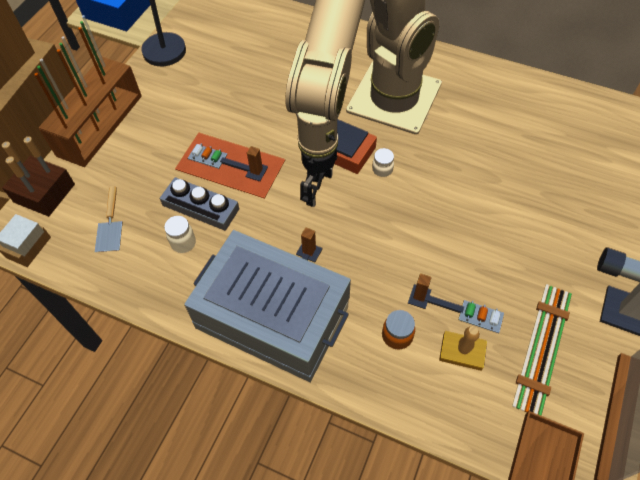

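View pics/s14.png

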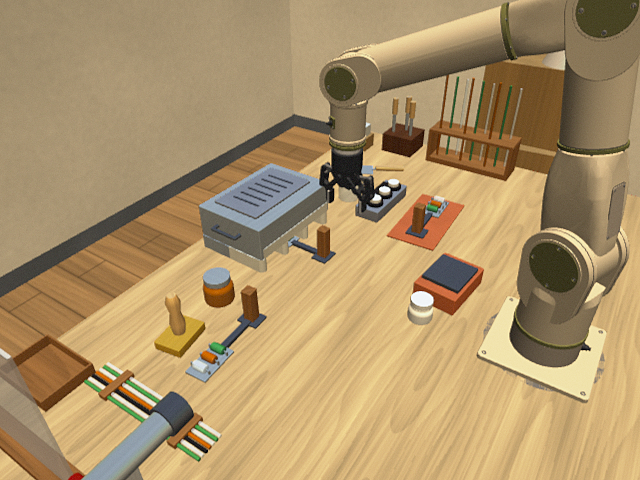

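```bash
crop=1 python3 -c "
from h import *
P=np.load('w14.npy')
crop('pics/w14.png',480,120,120,180,4,'pics/w14c.png')
for p in [(549,178),(538,245)]: print('blade',plane('wrist',*p,.006,P))
for p in [(531,150),(512,270)]: print('nose',plane('wrist',*p,.0,P))
a=[plane('wrist',*p,.095,P) for p in [(418,230),(462,230),(459,275),(414,274)]];print(np.mean(a,0))
"
```

```text
blade [0.7044 0.0091 0.006 ]
blade [ 0.7037 -0.0435  0.006 ]
nose [0.6913 0.0293 0.    ]
nose [ 0.6889 -0.0667  0.    ]
[ 0.5992 -0.0131  0.095 ]
```

View pics/w14c.png

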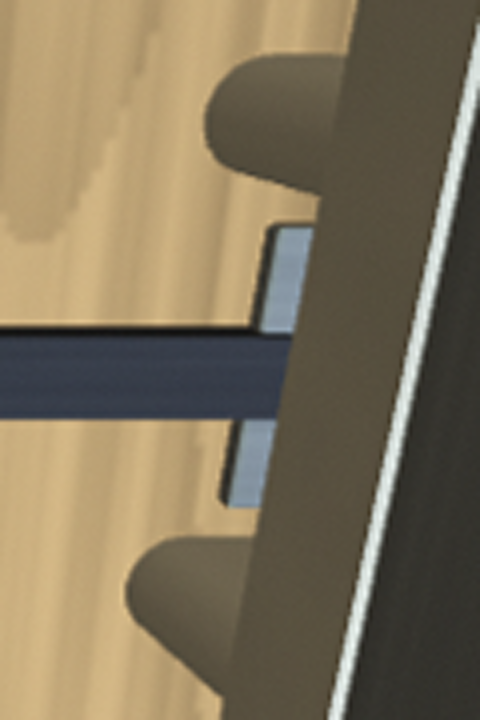

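```bash
python3 -c "
from h import *
P=np.load('w14.npy')
for p in [(360,0),(314,225),(258,507),(225,690)]: print(plane('wrist',p[0]/4+480,p[1]/4+120,.042,P))
for p in [(480,30),(330,720)]: print(plane('wrist',p[0]/4+480,p[1]/4+120,.06,P))
"
```

```text
[0.6921 0.0527 0.042 ]
[0.6904 0.0173 0.042 ]
[ 0.6884 -0.0316  0.042 ]
[ 0.6876 -0.0665  0.042 ]
[0.6999 0.0491 0.06  ]
[ 0.6959 -0.0636  0.06  ]
```

>>> move_arm(claw=[1,1,1,1,1,1,1,1], dp=[[0,-0.15,-0.1],[0,-0.15,0],[0,-0.15,0],[0,-0.15,0],[0,-0.15,0],[0,-0.15,0],[0,-0.12,0],[0,0,0]], turn=[[0,0,0],[0,0,0],[0,0,0],[0,0,0],[0,0,0],[0,0,0],[0,0,0],[0,0,-0.1]])

```text
clock: 21.23
position: [0.5358, 0.1977, 0.193]
ee_rot: [1.0, 0.025, -0.0, -0.002]
ft_force: [-0.9, -0.4, -0.6]
grip_width: 1.002
```

>>> move_arm(claw=[1,1,1,1,1,1,1,1], dp=[[0,0,0],[0,0,0],[0,0,0],[0,0,0],[0,0,0],[0,0,0],[0,0,0],[0,0,0]], turn=[[0,0,-0.15],[0,0,-0.15],[0,0,-0.15],[0,0,-0.15],[0,0,-0.15],[0,0,-0.15],[0,0,-0.15],[0,0,-0.15]])

```text
clock: 21.9
position: [0.5372, 0.1914, 0.1928]
ee_rot: [0.879, 0.477, -0.0, -0.0]
ft_force: [-0.1, -0.8, -0.6]
grip_width: 1.002
```

>>> move_arm(claw=[1,1,1,1,1,1,1,1], dp=[[0,0,0],[0,0,0],[0,0,0],[0,0,0],[0,0,0],[0,0,0],[0,0,0],[0,0,0]], turn=[[0,0,-0.15],[0,0,-0.15],[0,0,-0.15],[0,0,-0.15],[0,0,-0.15],[0,0,-0.07],[0,0,0],[0,0,0]])

```text
clock: 22.57
position: [0.5371, 0.1913, 0.1928]
ee_rot: [0.686, 0.728, 0.0, -0.0]
ft_force: [-0.6, 0.4, 0.8]
grip_width: 0.999
```

```bash
python3 -c "
from h import *
P=wpose();np.save('w15.npy',P);im=cams.camera('wrist');cv2.imwrite('pics/w15.png',im[:,:,::-1])
go(.606,.29,.18,93)"
```

```text
t 22.62 pos [0.537  0.1913 0.1929] yaw 93.36 tilt z [-0.0003  0.0004 -1.    ] grip 1.002 F [ 0.3265 -0.221   0.1962]
dp total frac [0.4725 0.3734 0.0646] turnz total frac 0.007965498749289661
```

View pics/w15.png

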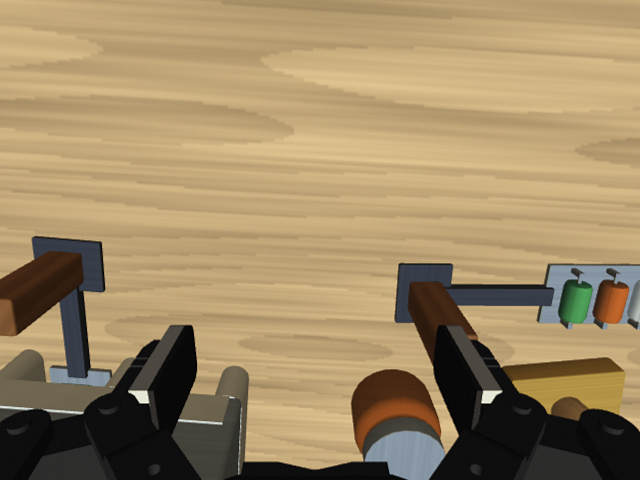

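```bash
python3 -c "
from h import *
P=np.load('w15.npy')
for p in [(399,264),(452,264),(398,322),(550,265),(538,322)]: print('B',plane('wrist',*p,.006,P))
for p in [(33,237),(103,242),(105,291)]: print('A',plane('wrist',*p,.006,P))
"
```

```text
B [0.5811 0.2656 0.006 ]
B [0.5784 0.3102 0.006 ]
B [0.6362 0.2716 0.006 ]
B [0.5744 0.393  0.006 ]
B [0.6289 0.3955 0.006 ]
A [ 0.5751 -0.0387  0.006 ]
A [0.5761 0.0185 0.006 ]
A [0.621  0.0155 0.006 ]
```

>>> move_arm(claw=[1,1,1,1,1,1,1,1], dp=[[0.12,0.1,0],[0.13,0.1,0],[0.13,0.1,0],[0.1,0.08,0],[0,0,0],[0,0,0.15],[0,0,0.15],[0,0,0.1]], turn=[[0,0,0],[0,0,0],[0,0,0],[0,0,0],[0,0,0],[0,0,0],[0,0,0],[0,0,0]])

```text
clock: 23.28
position: [0.6061, 0.291, 0.1103]
ee_rot: [0.686, 0.728, -0.001, -0.0]
ft_force: [0.1, 0.8, 0.6]
grip_width: 1.001
```

```bash
python3 -c "
from h import *
go(.607,.291,.041,93.3)"
```

```text
t 23.28 pos [0.6061 0.291  0.1103] yaw 93.4 tilt z [-0.0018 -0.0013 -1.    ] grip 1.001 F [0.0588 0.7587 0.6488]
dp total frac [-0.0001  0.0052  0.3463] turnz total frac 0.0022392826247495477
```

>>> move_arm(claw=[1,1,1,1,0.7,0.4,0,0], dp=[[0,0.005,0.15],[0,0,0.12],[0,0,0.075],[0,0,0],[0,0,0],[0,0,0],[0,0,0],[0,0,0]], turn=[[0,0,0],[0,0,0],[0,0,0],[0,0,0],[0,0,0],[0,0,0],[0,0,0],[0,0,0]])

```text
clock: 23.95
position: [0.6085, 0.2922, 0.0458]
ee_rot: [0.685, 0.728, 0.001, 0.0]
ft_force: [0.6, -0.1, -0.1]
grip_width: 0.453
```

>>> move_arm(claw=[0,0,0,0,0,0,0,0], dp=[[0,0,0],[0,0,0],[0,0,0],[0,0,0],[0,0,0],[0,0,0],[0,0,-0.025],[0,0,0]], turn=[[0,0,0],[0,0,0],[0,0,0],[0,0,0],[0,0,0],[0,0,0],[0,0,0],[0,0,0]])

```text
clock: 24.62
position: [0.6079, 0.2917, 0.0499]
ee_rot: [0.685, 0.728, 0.0, 0.0]
ft_force: [-0.4, 0.2, -2.2]
grip_width: 0.318
```

```bash
python3 -c "
from h import *
P=wpose();im=cams.camera('wrist');cv2.imwrite('pics/w16.png',im[:,:,::-1])
go(.43,.29,.046,92)"
```

```text
t 24.67 pos [0.6078 0.2917 0.0494] yaw 93.51 tilt z [ 0.0002 -0.0001 -1.    ] grip 0.315 F [-0.1443 -0.6115 -3.146 ]
dp total frac [ 0.046  -0.8877  0.0168] turnz total frac 0.03344573147927955
```

View pics/w16.png

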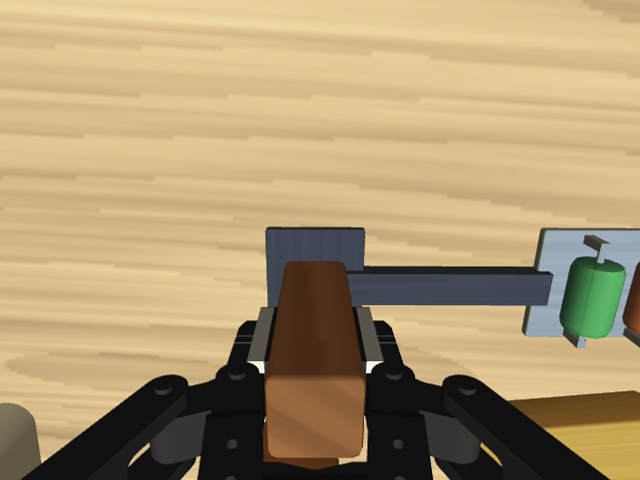

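>>> move_arm(claw=[0,0,0,0,0,0,0,0], dp=[[0,-0.08,0],[0,-0.13,0],[0,-0.15,0],[0,-0.15,0],[0,-0.15,0],[0,-0.13,0],[0,-0.09,0],[0,0,0]], turn=[[0,0,0],[0,0,0],[0,0,0],[0,0,0],[0,0,0],[0,0,0],[0,0,0],[0,0,0]])

```text
clock: 25.33
position: [0.428, 0.2808, 0.0486]
ee_rot: [0.684, 0.73, -0.001, 0.0]
ft_force: [0.1, -0.5, -2.4]
grip_width: 0.316
```

>>> move_arm(claw=[0,0,0,0,0,0,0,0], dp=[[-0.08,0,0],[-0.13,0,0],[-0.15,0,0],[-0.15,0,0],[-0.15,0,0],[-0.15,0,0],[-0.12,0,0],[-0.06,0,0]], turn=[[0,0,0],[0,0,0],[0,0,0],[0,0,0],[0,0,0],[0,0,0],[0,0,0],[0,0,0]])

```text
clock: 26.0
position: [0.4445, 0.0796, 0.0489]
ee_rot: [0.686, 0.727, -0.001, 0.0]
ft_force: [0.4, 0.2, -2.6]
grip_width: 0.318
```

```bash
python3 -c "
from h import *
im=cams.camera('side');cv2.imwrite('pics/s17.png',im[:,:,::-1])
go(.43,.087,.046,-1.8)"
```

```text
t 26.05 pos [0.4447 0.0784 0.0488] yaw 93.22 tilt z [-0.0005 -0.0022 -1.    ] grip 0.313 F [ 0.1327 -2.6746 -3.9106]
dp total frac [ 0.0472 -0.0708  0.0141] turnz total frac 2.111537124236779
```

View pics/s17.png

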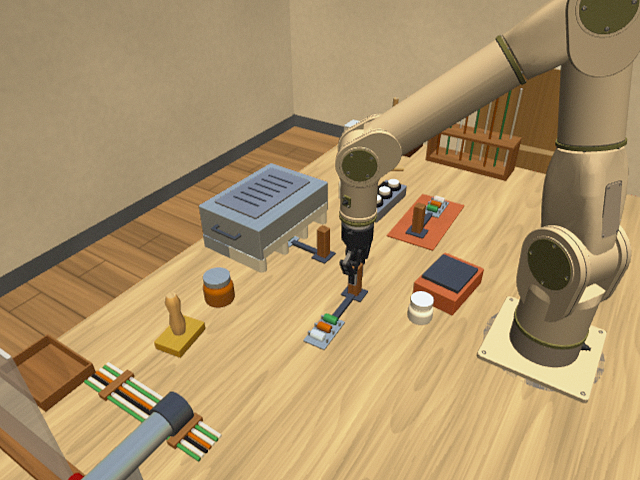

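>>> move_arm(claw=[0,0,0,0,0,0,0,0], dp=[[0,0,0],[0,0,0],[0,0,0],[0,0,0],[0,0,0],[0,0,0],[0,0,0],[0,0,0]], turn=[[0,0,0.1],[0,0,0.13],[0,0,0.13],[0,0,0.13],[0,0,0.13],[0,0,0.13],[0,0,0.13],[0,0,0.13]])

```text
clock: 26.72
position: [0.4443, 0.0837, 0.0491]
ee_rot: [0.914, 0.405, -0.0, -0.0]
ft_force: [0.0, 0.0, -3.0]
grip_width: 0.317
```

>>> move_arm(claw=[0,0,0,0,0,0,0,0], dp=[[0,0,0],[0,0,0],[0,0,0],[0,0,0],[0,0,0],[0,0,0],[0,0,0],[0,0,0]], turn=[[0,0,0.13],[0,0,0.13],[0,0,0.13],[0,0,0.13],[0,0,0.13],[0,0,0.13],[0,0,0.13],[0,0,0.13]])

```text
clock: 27.38
position: [0.4443, 0.0838, 0.0491]
ee_rot: [1.0, 0.009, -0.0, -0.0]
ft_force: [-0.1, -0.0, -3.5]
grip_width: 0.31
```

```bash
python3 -c "
from h import *
go(.46,.084,.046,-1.8)"
```

```text
t 27.38 pos [0.4443 0.0838 0.0491] yaw 0.99 tilt z [-0.0001  0.0001 -1.    ] grip 0.31 F [-0.1125 -0.0111 -3.5346]
dp total frac [0.0785 0.0001 0.0154] turnz total frac 0.06205612567784126
```

>>> move_arm(claw=[0,0,0,0,0], dp=[[0,0,0],[0.07,0,0],[0.06,0,0],[0,0,0],[0,0,0]], turn=[[0,0,0.062],[0,0,0],[0,0,0],[0,0,0],[0,0,0]])

```text
clock: 27.8
position: [0.4702, 0.0831, 0.0489]
ee_rot: [1.0, -0.013, -0.0, -0.0]
ft_force: [0.2, -0.2, -2.6]
grip_width: 0.314
```

```bash
python3 -c "
from h import *
P=wpose();np.save('w18.npy',P);im=cams.camera('wrist');cv2.imwrite('pics/w18.png',im[:,:,::-1])
go(.6,.0799,.046,-1.8)
im=cams.camera('side');cv2.imwrite('pics/s18.png',im[:,:,::-1]); crop('pics/s18.png',200,160,220,160,3.6,'pics/s18c.png')
"
```

```text
t 27.85 pos [0.4697 0.083  0.0488] yaw -1.51 tilt z [-0.001   0.0002 -1.    ] grip 0.318 F [-0.4559 -0.0717 -3.333 ]
dp total frac [ 0.6519 -0.0015  0.0133] turnz total frac 0.006449662034656158
```

View pics/w18.png

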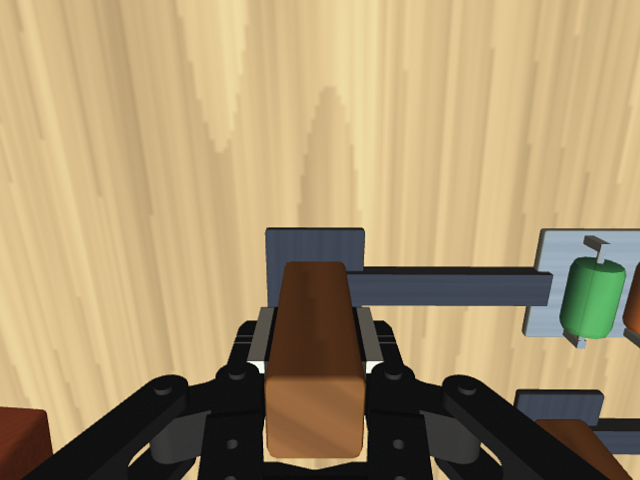

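View pics/s18c.png

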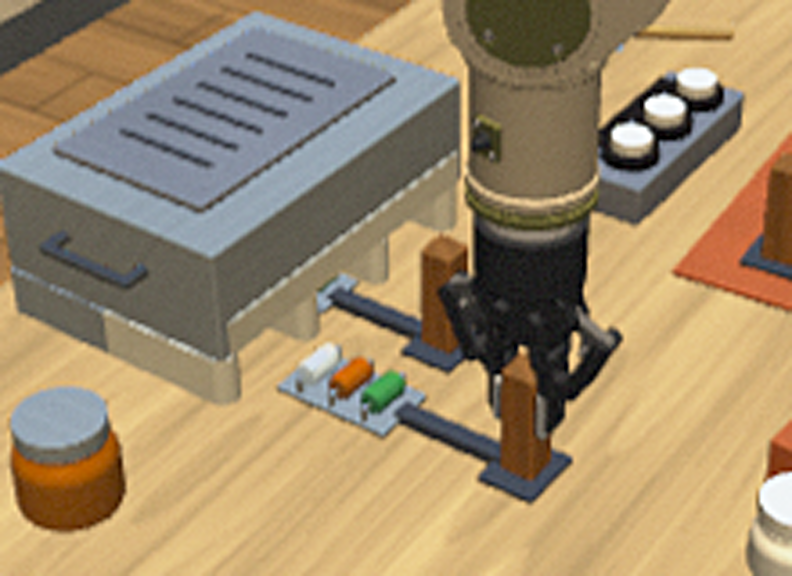

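>>> move_arm(claw=[0,0,0,0,0,0,0,0], dp=[[0.06,0,0],[0.06,0,0],[0.06,0,0],[0.06,0,0],[0.06,0,0],[0.06,0,0],[0.06,0,0],[0.03,0,0]], turn=[[0,0,0.006],[0,0,0],[0,0,0],[0,0,0],[0,0,0],[0,0,0],[0,0,0],[0,0,0]])

```text
clock: 28.57
position: [0.5607, 0.0798, 0.0491]
ee_rot: [1.0, -0.016, 0.0, -0.0]
ft_force: [-0.7, 0.3, -2.6]
grip_width: 0.314
```

```bash
python3 -c "
from h import *
P=wpose();np.save('w19.npy',P);im=cams.camera('wrist');cv2.imwrite('pics/w19.png',im[:,:,::-1])
go(.6,.0787,.046,-1.8)
"
```

```text
t 28.62 pos [0.5612 0.0798 0.0491] yaw -1.83 tilt z [ 0.0005  0.0002 -1.    ] grip 0.317 F [ 0.8792 -0.8282 -3.0886]
dp total frac [ 0.1941 -0.0009  0.0155] turnz total frac -0.0006570914286265229
```

View pics/w19.png

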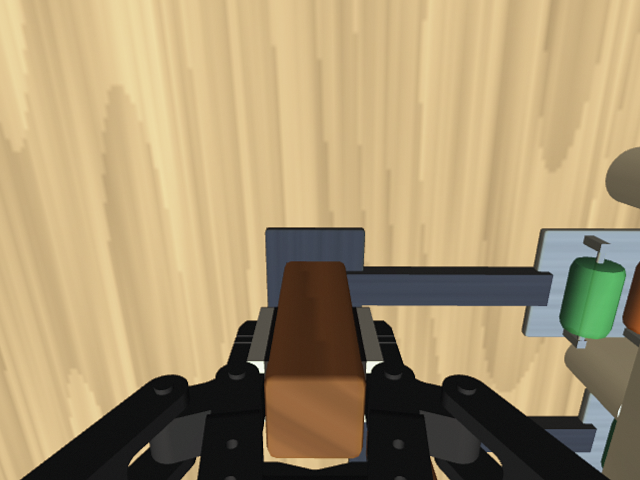

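```bash
python3 -c "
from h import *
P=np.load('w19.npy')
for p in [(605,180),(566,357),(600,341),(638,209)]: print(plane('wrist',*p,.0,P))
for p in [(542,229),(523,336)]: print(plane('wrist',*p,.0105,P))
"
```

```text
[0.6944 0.1241 0.    ]
[0.6921 0.0294 0.    ]
[ 0.7082  0.0387 -0.    ]
[0.7125 0.1099 0.    ]
[0.6631 0.1049 0.0105]
[0.6618 0.0497 0.0105]
```

>>> move_arm(claw=[0,0,0,0,0,0,0,0], dp=[[0.05,0.006,0],[0.05,0,0],[0.05,0,0],[0.05,0,0],[0.012,0,0],[0,0,0.01],[0,0,0.008],[0,0,0]], turn=[[0,0,0],[0,0,0],[0,0,0],[0,0,0],[0,0,0],[0,0,0],[0,0,0],[0,0,0]])

```text
clock: 29.28
position: [0.6018, 0.0775, 0.0456]
ee_rot: [1.0, -0.016, -0.0, 0.0]
ft_force: [-1.6, 0.4, -1.0]
grip_width: 0.315
```

```bash
python3 -c "
from h import *
P=wpose();np.save('w20.npy',P);im=cams.camera('wrist');cv2.imwrite('pics/w20.png',im[:,:,::-1])
go(.604,.0787,.0455,-1.8)
"
```

```text
t 29.33 pos [0.6018 0.0775 0.0455] yaw -1.78 tilt z [-0.0002 -0.0002 -1.    ] grip 0.313 F [-0.3677  0.132  -0.4909]
dp total frac [ 0.0109 -0.0062  0.0002] turnz total frac 0.0004312170107665578
```

View pics/w20.png

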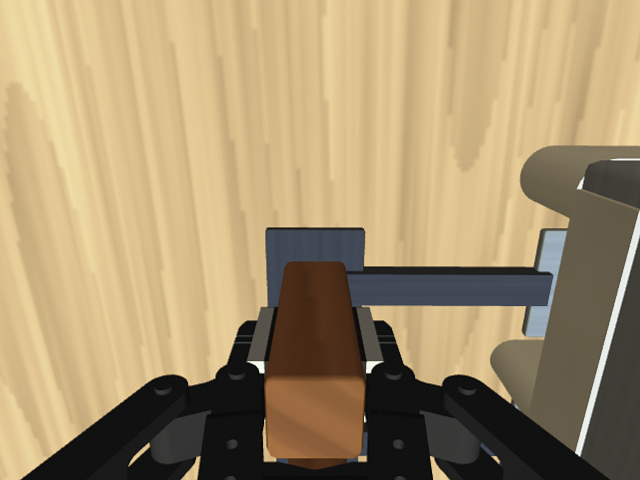

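>>> move_arm(claw=[0,0,0.5,0.8,1,1,1,1], dp=[[0,0,0.003],[0,0,0],[0,0,0],[0,0,0],[0,0,0],[0,0,0],[0,0,-0.1],[0,0,-0.15]], turn=[[0,0,0],[0,0,0],[0,0,0],[0,0,0],[0,0,0],[0,0,0],[0,0,0],[0,0,0]])

```text
clock: 30.0
position: [0.6005, 0.0769, 0.0926]
ee_rot: [1.0, -0.016, -0.003, 0.0]
ft_force: [0.3, 1.0, 0.5]
grip_width: 1.004
```

>>> move_arm(claw=[1,1,1,1,1,1,1], dp=[[0,0,-0.2],[0,0,-0.2],[-0.1,0,0],[-0.15,0,0],[-0.1,0.1,0],[0,0.15,0],[0,0,0]], turn=[[0,0,0],[0,0,0],[0,0,0],[0,0,0],[0,0,0],[0,0,0],[0,0,0]])

```text
clock: 30.58
position: [0.5303, 0.0236, 0.175]
ee_rot: [1.0, -0.019, 0.0, 0.002]
ft_force: [-0.5, -1.3, -0.0]
grip_width: 0.998
```

>>> move_arm(claw=[1,1], dp=[[0,0,0],[0,0,0]], turn=[[0,0,0],[0,0,0]])

```text
clock: 30.75
position: [0.5311, 0.0297, 0.175]
ee_rot: [1.0, -0.016, 0.0, -0.0]
ft_force: [-0.2, 0.6, 0.8]
grip_width: 1.001
```

```bash
python3 -c "
from h import *
P=wpose();np.save('w21.npy',P);im=cams.camera('wrist');cv2.imwrite('pics/w21.png',im[:,:,::-1])
im=cams.camera('side');cv2.imwrite('pics/s21.png',im[:,:,::-1])
im=cams.camera('scene');cv2.imwrite('pics/sc21.png',im[:,:,::-1])
go(.581,-.285,.12,-1.8)
"
```

```text
t 30.9 pos [0.5311 0.0306 0.1749] yaw -1.73 tilt z [ 0.      0.0005 -1.    ] grip 1.003 F [-0.2981 -0.4243  0.9545]
dp total frac [0.297  1.5698 0.2735] turnz total frac 0.0016379104796379175
```

View pics/w21.png

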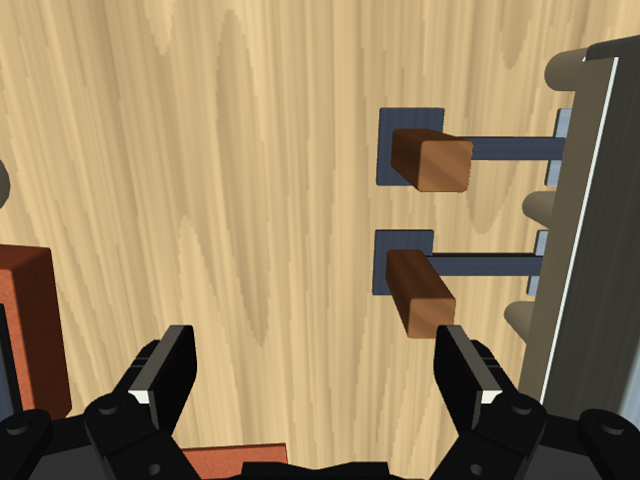

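View pics/s21.png

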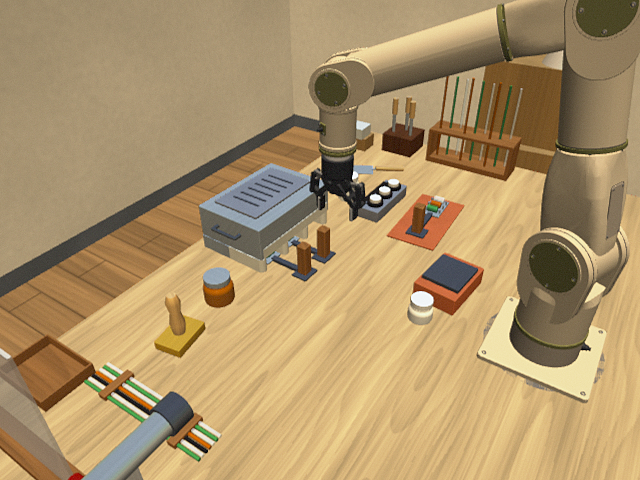

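View pics/sc21.png

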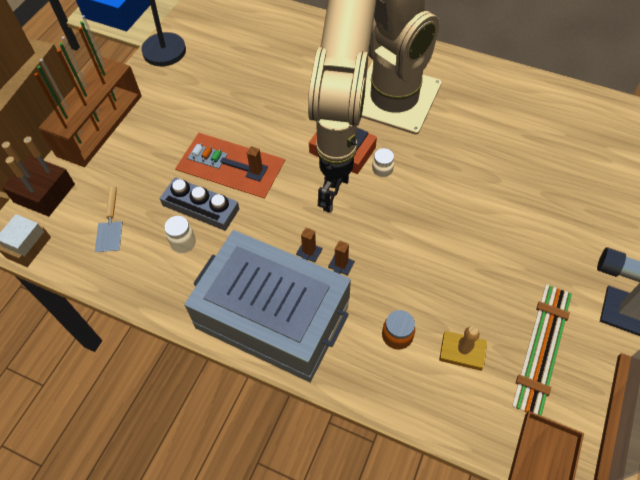

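```bash
python3 -c "
from h import *
P=np.load('w21.npy')
for n,p,z in [('A',(540,231),.006),('A',(529,294),.006),('B',(558,110),.006),('B',(546,185),.006),('n',(545,72),0),('n',(523,208),0),('n',(505,318),0)]: print(n,plane('wrist',*p,z,P))
"
```

```text
A [0.705  0.0103 0.006 ]
A [ 0.7037 -0.0437  0.006 ]
B [0.7048 0.1001 0.006 ]
B [0.7043 0.0465 0.006 ]
n [0.695  0.1256 0.    ]
n [0.6924 0.0276 0.    ]
n [ 0.6896 -0.0688  0.    ]
```

>>> move_arm(claw=[0,0,0,0,0,0,0,0], dp=[[0.02,0.15,0],[0.02,0.18,0],[0.04,0.18,0],[0.04,0.18,0],[0.04,0.18,0],[0.04,0.18,0],[0.05,0.15,0],[0,0,0]], turn=[[0,0,0],[0,0,0],[0,0,0],[0,0,0],[0,0,0],[0,0,0],[0,0,0],[0,0,0]])

```text
clock: 31.57
position: [0.5733, -0.2193, 0.1739]
ee_rot: [1.0, -0.019, -0.0, 0.001]
ft_force: [-0.5, -0.7, -0.8]
grip_width: 0.002
```

>>> move_arm(claw=[0,0,0,0], dp=[[0,0,0],[0,0,0],[0,0,0],[0,0,0]], turn=[[0,0,0],[0,0,0],[0,0,0],[0,0,0]])

```text
clock: 31.9
position: [0.5736, -0.2103, 0.1751]
ee_rot: [1.0, -0.015, 0.0, -0.0]
ft_force: [0.6, -0.3, 0.1]
grip_width: -0.001
```

```bash
python3 -c "
from h import *
P=wpose();np.save('w22.npy',P);im=cams.camera('wrist');cv2.imwrite('pics/w22.png',im[:,:,::-1])
go(.581,-.285,.09,-1.8)
"
```

```text
t 31.95 pos [ 0.5736 -0.2106  0.1751] yaw -1.69 tilt z [ 0.0002  0.     -1.    ] grip 0.0 F [ 0.5932  0.0889 -0.3419]
dp total frac [0.0481 0.371  0.4255] turnz total frac 0.0024358360101681834
```

View pics/w22.png

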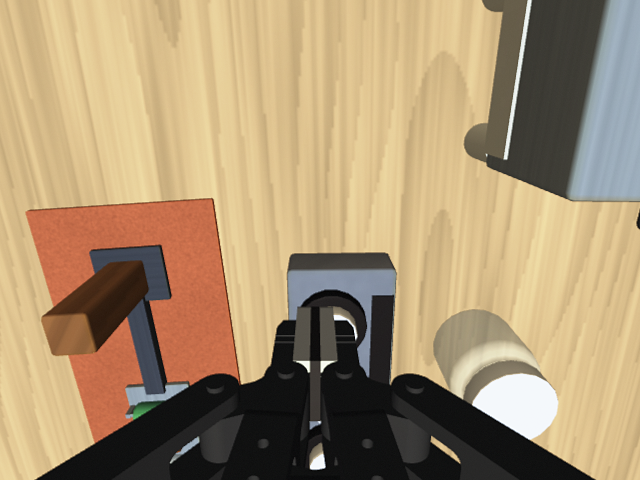

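```bash
python3 -c "
from h import *
P=np.load('w22.npy')
print(plane('wrist',334,322,.042,P)); print([plane('wrist',*p,.04,P) for p in [(288,268),(396,271)]])
# refine keys from scene0 and side0 white blobs
for n,f in [('scene','pics/scene0.png'),('side','pics/side0.png')]:
  im=cv2.imread(f);h=cv2.cvtColor(im,cv2.COLOR_BGR2HSV)
  m=((h[:,:,1]<40)&(h[:,:,2]>190)).astype('uint8')
  k,l,s,c=cv2.connectedComponentsWithStats(m)
  for i in range(1,k):
    if 40<s[i,4]<400: print(n,c[i],s[i,4], plane(n,*c[i],.055), plane(n,*c[i],.06))
"
```

```text
[ 0.5852 -0.284   0.042 ]
[array([ 0.553 , -0.2406,  0.04  ]), array([ 0.6301, -0.2451,  0.04  ])]
scene [383.7851 155.2807] 228 [0.268  0.0632 0.055 ] [0.2719 0.0642 0.06  ]
scene [178.4327 184.25  ] 104 [ 0.5771 -0.4091  0.055 ] [ 0.5799 -0.4062  0.06  ]
scene [197.7596 191.7115] 104 [ 0.578  -0.3488  0.055 ] [ 0.5808 -0.3461  0.06  ]
scene [217.5143 199.3429] 105 [ 0.579  -0.2882  0.055 ] [ 0.5817 -0.2858  0.06  ]
scene [175.8083 225.0583] 360 [ 0.6923 -0.3483  0.055 ] [ 0.6946 -0.3456  0.06  ]
scene [515.5179 244.6429] 56 [0.4055 0.4667 0.055 ] [0.4089 0.4663 0.06  ]
scene [495.2055 316.5479] 73 [0.6154 0.4722 0.055 ] [0.6179 0.4717 0.06  ]
scene [530.8968 343.4452] 155 [0.6478 0.5641 0.055 ] [0.6503 0.5633 0.06  ]
scene [539.1111 345.6993] 153 [0.6458 0.5825 0.055 ] [0.6482 0.5816 0.06  ]
scene [551.1875 350.3938] 160 [0.646 0.61  0.055] [0.6485 0.609  0.06  ]
scene [516.6923 395.2115] 52 [0.7774 0.5643 0.055 ] [0.7794 0.5634 0.06  ]
scene [524.9  398.92] 50 [0.7783 0.5825 0.055 ] [0.7803 0.5817 0.06  ]
scene [537.8431 402.8627] 51 [0.7756 0.6102 0.055 ] [0.7776 0.6092 0.06  ]
s
[... 661 characters left out ...]
 0.055 ] [0.712  0.5965 0.06  ]
side [107.4167 373.5417] 48 [0.7158 0.6124 0.055 ] [0.7113 0.6145 0.06  ]
side [ 96.0638 382.4255] 47 [0.7163 0.6393 0.055 ] [0.7118 0.6412 0.06  ]
side [146.2842 387.9474] 95 [0.6215 0.5944 0.055 ] [0.6176 0.5965 0.06  ]
side [138.9906 394.3208] 106 [0.6217 0.6125 0.055 ] [0.6177 0.6145 0.06  ]
side [129.6396 405.2793] 111 [0.6167 0.6393 0.055 ] [0.6128 0.6412 0.06  ]
side [281.0511 409.    ] 137 [0.3695 0.4902 0.055 ] [0.3671 0.493  0.06  ]
side [209.2424 428.5303] 66 [0.4543 0.5945 0.055 ] [0.4514 0.5967 0.06  ]
side [202.2571 435.9857] 70 [0.4543 0.6126 0.055 ] [0.4514 0.6147 0.06  ]
side [191.6761 447.4648] 71 [0.4541 0.6394 0.055 ] [0.4511 0.6413 0.06  ]
```

>>> move_arm(claw=[0,0,0,0,0,0,0,0], dp=[[0.02,0.12,0],[0.017,0.13,0],[0.018,0.12,0],[0,0,0.15],[0,0,0.17],[0,0,0.15],[0,0,0.05],[0,0,0]], turn=[[0,0,0],[0,0,0],[0,0,0],[0,0,0],[0,0,0],[0,0,0],[0,0,0],[0,0,0]])

```text
clock: 32.62
position: [0.5805, -0.285, 0.0683]
ee_rot: [1.0, -0.015, -0.002, -0.001]
ft_force: [-0.4, 0.3, -1.0]
grip_width: 0.002
```

```bash
python3 -c "
from h import *
go(.583,-.285,.06,-1.8)
im=cams.camera('scene');cv2.imwrite('pics/sc23.png',im[:,:,::-1]); crop('pics/sc23.png',140,130,150,110,5,'pics/sc23c.png')
im=cams.camera('side');cv2.imwrite('pics/s23.png',im[:,:,::-1]); crop('pics/s23.png',320,140,120,90,6,'pics/s23c.png')
"
```

```text
t 32.62 pos [ 0.5805 -0.285   0.0683] yaw -1.76 tilt z [-0.0043  0.0022 -1.    ] grip 0.002 F [-0.3857  0.3088 -0.9666]
dp total frac [ 0.0128 -0.0003  0.0415] turnz total frac 0.0009859191251911802
```

View pics/sc23c.png

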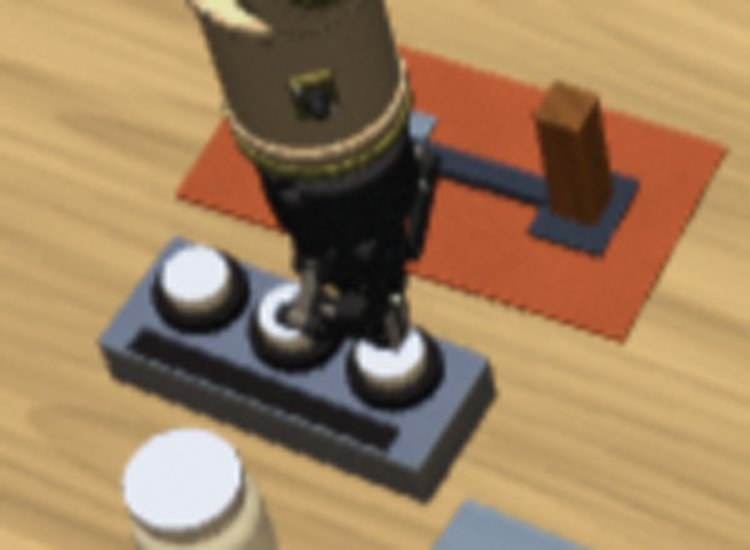

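View pics/s23c.png

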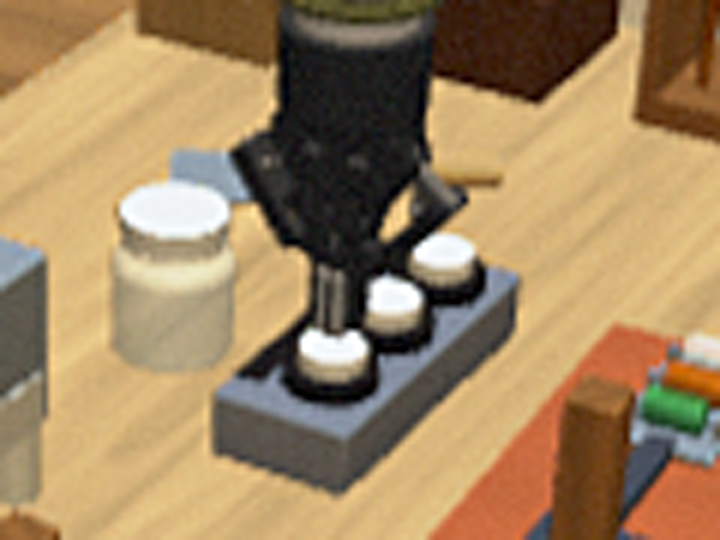

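>>> move_arm(claw=[0,0,0,0,0], dp=[[0.005,0,0.02],[0,0,0.02],[0,0,0.02],[0,0,0],[0,0,0]], turn=[[0,0,0],[0,0,0],[0,0,0],[0,0,0],[0,0,0]])

```text
clock: 33.13
position: [0.5837, -0.2864, 0.0597]
ee_rot: [1.0, -0.016, 0.001, 0.0]
ft_force: [0.6, -0.4, 3.6]
grip_width: 0.003
```

>>> move_arm(claw=[0,0,0,0], dp=[[0,0,0.01],[0,0,0.01],[0,0,0],[0,0,0]], turn=[[0,0,0],[0,0,0],[0,0,0],[0,0,0]])

```text
clock: 33.47
position: [0.5838, -0.2865, 0.0561]
ee_rot: [1.0, -0.016, 0.001, 0.0]
ft_force: [0.1, 0.3, 10.3]
grip_width: 0.002
```

>>> move_arm(claw=[0,0,0], dp=[[0,0,0.01],[0,0,0],[0,0,0]], turn=[[0,0,0],[0,0,0],[0,0,0]])

```text
clock: 33.72
position: [0.5839, -0.2866, 0.0558]
ee_rot: [1.0, -0.016, 0.001, 0.001]
ft_force: [-6.6, 3.3, 24.9]
grip_width: 0.006
```

```bash
python3 -c "
from h import *
go(.583,-.345,.075,-1.8)
im=cams.camera('side');cv2.imwrite('pics/s24.png',im[:,:,::-1]); crop('pics/s24.png',320,140,120,90,6,'pics/s24c.png')
"
```

```text
t 33.72 pos [ 0.5839 -0.2866  0.0558] yaw -1.81 tilt z [ 0.002  -0.0014 -1.    ] grip 0.006 F [-6.6451  3.3484 24.8832]
dp total frac [ 0.005   0.2923 -0.0955] turnz total frac -0.00030424475970107777
```

View pics/s24c.png

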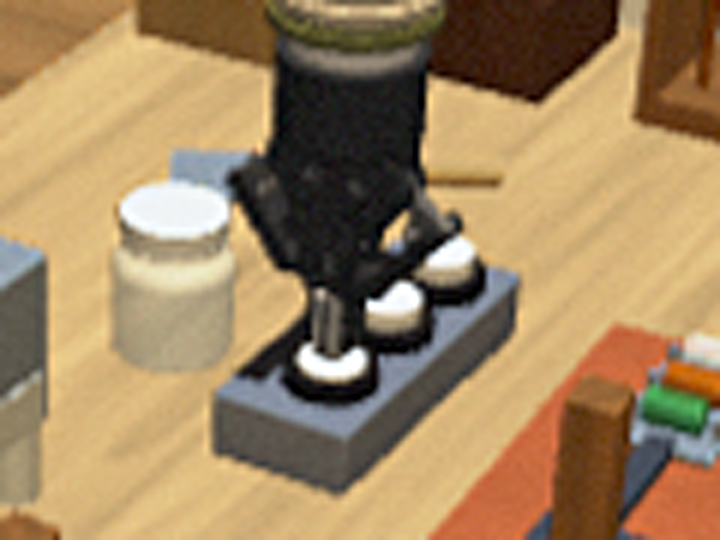

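The side view shows the left key fully down, at 25 N against its stop. On to the middle key.

>>> move_arm(claw=[0,0,0,0,0,0], dp=[[0,0,-0.06],[0,0,-0.06],[0,0.1,0],[0,0.1,0],[0,0.092,0],[0,0,0]], turn=[[0,0,0],[0,0,0],[0,0,0],[0,0,0],[0,0,0],[0,0,0]])

```text
clock: 34.27
position: [0.5791, -0.3496, 0.0765]
ee_rot: [1.0, -0.018, -0.001, 0.001]
ft_force: [-0.3, -1.0, 0.8]
grip_width: -0.0
```

>>> move_arm(claw=[0,0,0], dp=[[0,0,0],[0,0,0],[0,0,0]], turn=[[0,0,0],[0,0,0],[0,0,0]])

```text
clock: 34.52
position: [0.5814, -0.3432, 0.0768]
ee_rot: [1.0, -0.015, -0.0, -0.0]
ft_force: [1.0, 0.5, 0.1]
grip_width: -0.003
```

```bash
python3 -c "
from h import *
go(.582,-.3455,.0555,-1.8)
"
```

```text
t 34.52 pos [ 0.5814 -0.3432  0.0768] yaw -1.73 tilt z [-0.0003  0.0009 -1.    ] grip -0.003 F [0.9614 0.4502 0.0511]
dp total frac [0.0035 0.0113 0.1066] turnz total frac 0.001600126439740911
```

>>> move_arm(claw=[0,0,0,0,0,0], dp=[[0,0.008,0.05],[0,0,0.02],[0,0,0.02],[0,0,0.015],[0,0,0.005],[0,0,0]], turn=[[0,0,0],[0,0,0],[0,0,0],[0,0,0],[0,0,0],[0,0,0]])

```text
clock: 35.02
position: [0.5812, -0.3457, 0.0561]
ee_rot: [1.0, -0.016, -0.0, -0.0]
ft_force: [-5.8, 3.5, 12.7]
grip_width: 0.001
```

>>> move_arm(claw=[0,0], dp=[[0,0,0.005],[0,0,0]], turn=[[0,0,0],[0,0,0]])

```text
clock: 35.18
position: [0.5813, -0.3457, 0.056]
ee_rot: [1.0, -0.016, 0.0, 0.0]
ft_force: [-8.0, 5.2, 20.0]
grip_width: -0.002
```

```bash
python3 -c "
from h import *
go(.582,-.405,.0755,-1.8)
im=cams.camera('side');cv2.imwrite('pics/s25.png',im[:,:,::-1]); crop('pics/s25.png',320,140,120,90,6,'pics/s25c.png')
"
```

```text
t 35.18 pos [ 0.5813 -0.3457  0.056 ] yaw -1.79 tilt z [ 0.     -0.0001 -1.    ] grip -0.002 F [-7.9807  5.1799 19.9662]
dp total frac [ 0.0128  0.2961 -0.0977] turnz total frac 0.0002078722302965414
```

View pics/s25c.png

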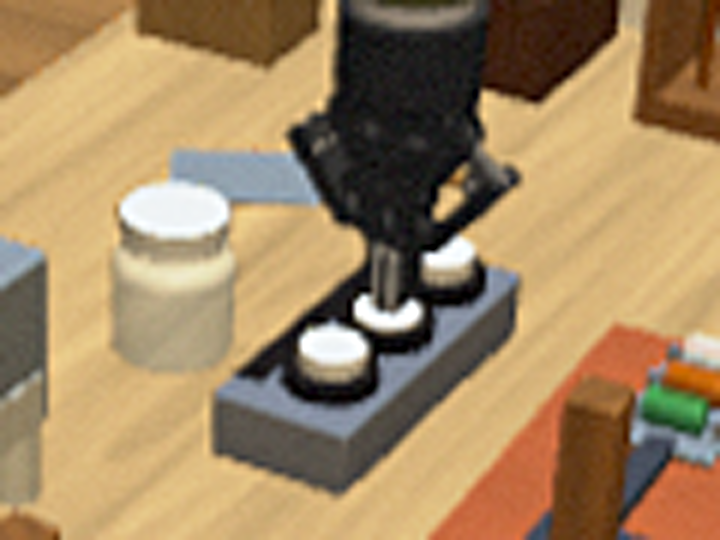

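The middle key is fully down and the left one is back up. Next, the right key.

>>> move_arm(claw=[0,0,0,0,0,0,0,0], dp=[[0,0,-0.06],[0,0,-0.06],[0,0.1,0],[0.005,0.1,0],[0,0.1,0],[0,0,0],[0,0,0],[0,0,0]], turn=[[0,0,0],[0,0,0],[0,0,0],[0,0,0],[0,0,0],[0,0,0],[0,0,0],[0,0,0]])

```text
clock: 35.9
position: [0.5804, -0.4054, 0.0779]
ee_rot: [1.0, -0.016, 0.0, -0.0]
ft_force: [0.7, 0.4, -0.1]
grip_width: -0.001
```

```bash
python3 -c "
from h import *
go(.582,-.4055,.0555,-1.8)
"
```

```text
t 35.9 pos [ 0.5804 -0.4054  0.0779] yaw -1.78 tilt z [ 0.      0.0007 -1.    ] grip -0.001 F [ 0.6754  0.4397 -0.0516]
dp total frac [0.0079 0.0004 0.1119] turnz total frac 0.0004386478962967683
```

>>> move_arm(claw=[0,0,0,0,0,0,0], dp=[[0,0,0.055],[0,0,0.02],[0,0,0.02],[0,0,0.015],[0,0,0.005],[0,0,0.003],[0,0,0]], turn=[[0,0,0],[0,0,0],[0,0,0],[0,0,0],[0,0,0],[0,0,0],[0,0,0]])

```text
clock: 36.48
position: [0.5806, -0.405, 0.0561]
ee_rot: [1.0, -0.015, 0.0, -0.0]
ft_force: [-7.2, 6.0, 16.2]
grip_width: 0.003
```

```bash
python3 -c "
from h import *
go(.582,-.405,.0755,-1.8)
im=cams.camera('side');cv2.imwrite('pics/s26.png',im[:,:,::-1]); crop('pics/s26.png',320,140,120,90,6,'pics/s26c.png')
"
```

```text
t 36.48 pos [ 0.5806 -0.405   0.0561] yaw -1.76 tilt z [ 0.0001  0.0007 -1.    ] grip 0.003 F [-7.2444  5.9869 16.1953]
dp total frac [ 0.007  -0.0004 -0.0971] turnz total frac 0.0009018308047877276
```

View pics/s26c.png

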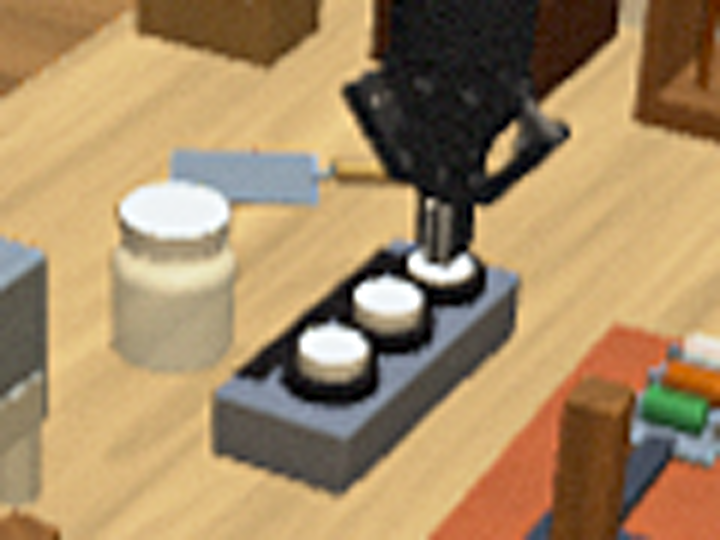

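All three keys have been pressed in turn. I'll rise clear and check everything, since a knock could still have happened.

>>> move_arm(claw=[0,0,0,0,0,0,0,0], dp=[[0,0,-0.08],[0,0,-0.15],[0,0,-0.2],[0,0,-0.2],[0,0,-0.2],[0,0,0],[0,0,0],[0,0,0]], turn=[[0,0,0],[0,0,0],[0,0,0],[0,0,0],[0,0,0],[0,0,0],[0,0,0],[0,0,0]])

```text
clock: 37.2
position: [0.5799, -0.406, 0.2195]
ee_rot: [1.0, -0.016, -0.0, -0.0]
ft_force: [0.4, -0.2, -1.2]
grip_width: 0.001
```

```bash
python3 -c "
from h import *
im=cams.camera('side');cv2.imwrite('pics/s27.png',im[:,:,::-1])
im=cams.camera('scene');cv2.imwrite('pics/sc27.png',im[:,:,::-1])
go(.582,-.405,.0755,-1.8)
"
```

```text
t 37.3 pos [ 0.5795 -0.4058  0.2182] yaw -1.8 tilt z [-0.0026  0.0014 -1.    ] grip 0.001 F [-0.2459  0.3847 -0.4449]
dp total frac [ 0.0142 -0.0036  0.7135] turnz total frac 6.591988703108756e-05
```

View pics/sc27.png

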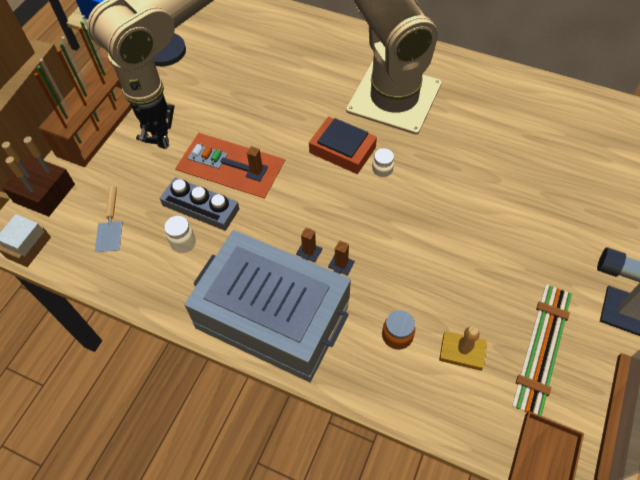

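View pics/s27.png

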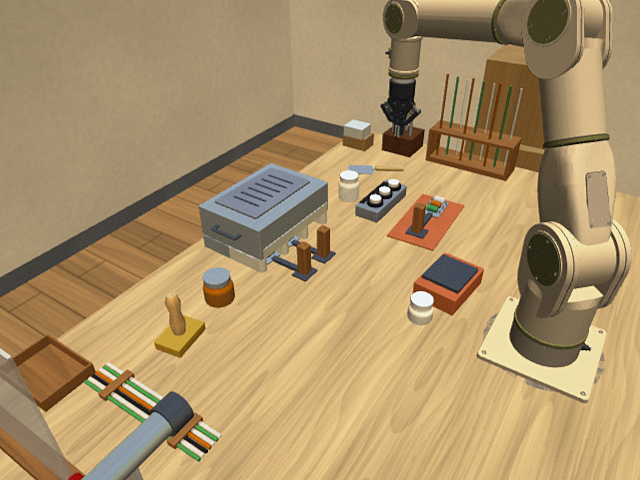

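```bash
python3 -c "
from h import *
a=cv2.imread('pics/sc21.png').astype(int);b=cv2.imread('pics/sc27.png').astype(int)
print('post region diff',abs(a-b)[215:290,290:370].max())
a=cv2.imread('pics/sc14.png').astype(int)
print('slab diff',abs(a-b)[130:200,180:290].max())
print(manip.hand_in())"
```

```text
post region diff 6
slab diff 23
the job is handed in; nothing more can be done
None
```

I did the whole job and handed it in at about 37 s. The hand-in gives no verdict, so the results below come from my own measurements.

- **Trays present:** the cameras showed one cold tray, in the right bay, and two waiting trays.
- **Cold tray:** I slid it out and laid it flat along the middle of the slab, with post and blade both over it. The slab area in the scene camera looked unchanged at the end.
- **Waiting trays:** they went into the middle and left bays. The rear edges of their blades measured about 14 mm and 11 mm inside the mouth. No movement showed between release and the last picture.
- **Keys:** I pressed left, middle and right in that order. Each was fully down at 16–25 N against its stop, and the last pictures show all three back up.
- **Everything else:** the jars and the roller stand where they were. The gripper ended clear of everything, with its tip at z ≈ 0.22 m.

I saw no grip slip or knocked tray. The only disagreement was between cameras: a few millimetres for the posts and keys and up to about 15 mm for the annealer's top corners. I used the wrist camera for the bays, and the margins inside the mouth allow for its error.

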